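# Park and pin the slicer carriage in front of its blade

## Task

The food carriage of the tilted countertop slicer is locked in mid-travel by a ball-lock pin with a black knob. Pull the pin out of the bed against its detent, slide the carriage all the way to the end where the round blade unit stands so that it shields the blade, and push the pin fully home there, through the carriage and the bed hole, until its collar sits flush on the carriage; then let go. Leave the other things on the counter where they stand.

Things in the scene. Friction and masses are not known exactly. Their poses are not given: they have to be found in the camera images.
- pin: Steel ball-lock pin with black knob, 104 mm long, 0.1 to 0.2 kg. Own z runs along it to the knob; square to the bed, so leaning 35 degrees at the start. Origin on its axis at the collar's underside. Above it: collar 32 mm wide to 5 mm, neck 22 mm wide, knob 34 mm wide from 13 to 46 mm (end). Starts home in the bed's middle hole. Freeing it takes 9 to 14 N along its axis, pushing it in 3 to 8 N.
- knob (a point): Centre of the pin's cylindrical knob, 30 mm above the pin's origin on its axis: the place to grip.
- pin_tip (a point): Tip of the pin's shank, 58 mm below its origin. Shank 16 mm wide, tapered over the last 8 mm; two sprung balls stick out 2 mm at its sides, 11.5 mm above the tip, and lock under the bed. Pulled 24 mm from home the tip clears the bed but the shank is still guided by 34 mm in the carriage, so that the pin can drag the carriage along; pulled 58 mm it is wholly out.
- bed: Fixed steel bed of the slicer, 430 mm (its y, left-right) by 170 mm (its x, up the slope), 8 mm thick. Its z is the bed's normal, leaning 35 degrees from vertical to the low edge, which faces the robot. Origin on its top face at the middle pin hole, 100 mm above the counter. Three through holes 17.8 mm wide at y = -110, 0 and +110 mm.
- carriage (a joint): Slide of the carriage along the bed's +y, in m: 0 at the start, end stops at -0.11 and +0.11, where its bore meets the end holes. Takes about 3 N, stays where left. Aluminium plate 130 mm (up the slope) by 120 mm; in its middle a grey 42 mm square boss with a 17.8 mm bore; at its upper edge, 60 mm from the bore, a shield plate rising 40 mm above the bed.
- boss_top (a point): Centre of the bore's mouth on top of the carriage's boss, 34 mm above the bed's top face along the bed normal. The collar's underside rests here when the pin is home. Moves with the carriage.
- bore_foot (a point): Centre of the carriage's bore in the plane of the bed's top face. Moves with the carriage.
- blade_unit: Fixed white unit behind the upper edge of the bed at one of its two ends (left or right, it varies): a round guard 136 mm across with a steel disc blade on its face, top 220 mm above the counter. The other end has a plain square-cornered white drive unit, 125 mm wide and 200 mm high. Origin on the counter under the unit, z up, its y along the bed.
- park_hole (a point): Centre of the mouth, on the bed's top face, of the end hole in front of the blade unit: where the pin must go in.
- catch_tray: Shallow open steel tray, 100 by 200 by 22 mm, on the counter in front of the slicer; not to be moved. Origin under its centre, z up.
- spice_jar: Small closed jar, 42 mm across, 100 mm high, between the two end units; not to be moved. Origin under its centre, z up.
- pepper_mill: Dark wooden pepper mill, 58 mm across, 160 mm high; not to be moved. Origin under its centre, z up.
- bowl: White bowl, 150 mm across, 60 mm high; not to be moved. Origin under its centre, z up.
- mug: Blue mug, 80 mm across, 95 mm high; not to be moved. Origin under its centre, z up.
- cutting_board: Wooden cutting board, 190 by 270 by 18 mm, lying flat; not to be moved. Origin under its centre, z up.
- wooden_spoon: Wooden spoon lying on the cutting board; not to be moved. Origin under its middle, z up.
Not all that is in view belongs to the job. Of the things that look like the pin, the smallest one is meant.

How it is judged:
By the outcome, as a careful person would: the job done as asked, in the order asked, and still so for the second after the job is handed in, with the robot touching nothing.
It also fails if it takes over 38 s, if anything falls off the work surface, if the arm or the gripper's body presses on something with over 40 N, if the wrist force passes 120 N, or if a joint passes its speed limit or range.

## Robot

A 7-joint arm with a two-finger parallel gripper is mounted at the origin on the work surface. World frame = base frame: x ahead of the robot, y to its left, z up, the work surface at z = 0. Lengths are in m, angles in rad, forces in N, time in s.
With the tool pointing down it reaches from about 0.4 to 0.85 m from the base axis. Payload 4.5 kg.
Tool frame: the origin (TCP) lies between the finger pads; the fingertips stand 25 mm ahead of it and the grasp point (between the pads) lies 6 mm ahead of it (r.tips_ahead is the distance from the TCP to the fingertips, in m); z points along the fingers, y is the direction in which the jaws open and shut (so a half turn about z gives the same grasp; the last joint's range is limited). The gripper opens to 88 mm and grips with 3 to 60 N. Pads are 18 mm wide; open, the fingers measure 123 mm over their backs; the gripper's body (75 mm by 187 mm) begins 45 mm behind the grasp point.
Start: joints at [1.346, 0.689, -0.195, 1.565, 0.157, 0.902, -0.215], TCP at [0.16, -0.604, 0.264] pointing down, gripper open.
Joint ranges: [-3.01, 3.01], [-0.46, 2.08], [-1.47, 1.51], [0.13, 2.56], [-1, 4.14], [0.04, 2.09], [-2.66, 2.66]. Speed limits (rad/s): [2.57, 2.57, 3.14, 3.14, 3.14, 3.14, 3.14].

## Interface

Orientations are given as a unit quaternion [x, y, z, w].
In Python, from plant import r, imaging gives the robot as it stands.
- The arm moves only by the tool send_rows, never from a script. Its argument "moves" is one flat list of numbers, 6 for each row, row after row: the shift along the tool's x, y, z in m, then the turn, a rotation vector about the tool's x, y, z in degrees. A call has exactly 5 rows; each row is the pose to reach, as a shift and turn from the pose measured when the call began, along the tool's axes at that moment; what a row does not reach only later rows make up. A row lasts 1/12 s, in which the tool goes at most 41.7 mm and 7.16 degrees, less where a joint would pass 70% of its speed; a pose out of reach is approached as far as the arm can. A call with a gripper value outside its range is refused whole. "claw" is the closure, from -1 (fully open) to 1 (shut), so that 0 is half open, set as the call begins (left out, the last holds). The fingers move at their own pace and stop on an object; "grip_force" is the grip in N (left out, the last holds). Time passes only in rows, so rows that repeat a pose let the fingers close, or fill a call up. It gives the time, the measured TCP pose, the force and the opening at its end, in the units of the state.
- r.get_state(): the state, without advancing time (a new reading comes with each control period).
- imaging.snapshot(name): name is "scene" or "top" or "wrist"; returns a dict with "image" (480x640x3 uint8, red, green, blue), "depth" (480x640 float32, m along the optical axis (not along the pixel's ray), 0 where there is no reading), "mtx" (3x3 intrinsics, pixels), "rvec" (rotation vector, rad) and "tvec" (3), from world to camera coordinates, as OpenCV has them. Camera axes: x right, y down, z forward; pixel columns grow to the right and rows downward; lengths in m; the calibration is good to about 2 mm. A picture is of the moment at which its call begins.
- r.finish_job(): hands the job in, once; it reports no verdict.
Trained networks look in a picture, given as the dict that the camera call returned (one of the last four; its "shot" number tells which), for a name from the list of things; names that differ only in an ending like _2 or _b are one class to them, and where a whole thing is asked for, a point or a joint stands for the part that bears it (a point fixed in the world has none). Each returns a list of dicts, best first, with "score" (0 to 1); they miss things now and then, are a little off and sometimes report something else, mostly with a low value. They report only what shows in the picture. A call takes as long as a camera call. They do not tell look-alikes from the thing itself.
- imaging.look_for(query, picture): "box" ([centre column, centre row, width, height] as shares, 0 to 1, of the picture: columns of its width, rows of its height, round what is visible of it).
- imaging.silhouettes(query, picture): "pixels" (480x640 bool, what is visible of it) and "box" ([centre column, centre row, width, height] as shares, 0 to 1, of the picture: columns of its width, rows of its height, round what is visible of it).
- imaging.pinpoint(query, picture): "point" ([column, row] as shares, 0 to 1, of the picture: columns of its width, rows of its height: a listed point, or the origin of a listed thing).
The state is a dict: "clock": time; "q": joint angles; "qd": joint speeds; "joint_torque": joint torques, N m; "tool_pos": TCP position; "eef_rot": TCP orientation; "contact_force": force on the tool from outside, world axes, zero at the start; "moment": the same for the moment, N m; "opening": opening from 0.0 (shut) to 1.0 (fully open).
Only numpy, scipy, OpenCV 4.12 (cv2) and the standard library are available. Lean on these libraries where they do the work, as an engineer would, in place of code of your own. Each camera call takes 0.05 s, during which the arm holds its last target.

## Working session

There is one attempt and no reset: what is moved stays moved. The work goes in short steps, Python scripts to look and compute and a tool call to move; the robot and the scene stay as the last step left them, time stands still between calls to the robot, and variables do not carry over. Pictures are saved under pics/ and viewed, and the job is handed in when it is done.

Besides the shell and the picture viewer there is one more tool, called after "Request:" by a JSON object that holds its "fn" and its "kwargs". send_rows: Moves the arm, as the interface text tells. Its arguments: {"type":"object","properties":{"moves":{"type":"array"},"claw":{"type":"number"},"grip_force":{"type":"number"}},"required":["moves"]}

```bash
ls; mkdir -p pics; python3 - <<'E'
from plant import r, imaging
import cv2,numpy as np
s=r.get_state();print({k:np.round(v,3) for k,v in s.items()})
for n in ["scene","top","wrist"]:
    p=imaging.snapshot(n); cv2.imwrite(f"pics/{n}0.png",p["image"][:,:,::-1])
    print(n,np.round(p["mtx"],1).tolist(),cv2.Rodrigues(p["rvec"])[0].round(3).tolist(),p["tvec"])
E
```

```text
pics
{'clock': np.float64(0.0), 'q': array([ 1.346,  0.69 , -0.195,  1.566,  0.157,  0.902, -0.215]), 'qd': array([ 0.001, -0.002, -0.   , -0.   ,  0.001, -0.001,  0.   ]), 'joint_torque': array([ 1.0000e-03, -5.2756e+01, -1.2670e+00, -1.5343e+01, -5.3000e-02,
        7.0000e-03,  0.0000e+00]), 'tool_pos': array([ 0.16 , -0.604,  0.263]), 'eef_rot': array([ 0.992,  0.129, -0.   , -0.001]), 'contact_force': array([-0.219, -0.158, -0.301]), 'moment': array([-0.003,  0.048,  0.08 ]), 'opening': np.float64(0.998)}
scene [[515.9, 0.0, 324.0], [0.0, 515.9, 239.5], [0.0, 0.0, 1.0]] [[0.237, 0.972, 0.006], [0.847, -0.203, -0.491], [-0.476, 0.122, -0.871]] [-0.10313671 -0.427116    1.64298223]
top [[480.8, 0.0, 319.9], [0.0, 480.8, 242.0], [0.0, 0.0, 1.0]] [[-0.006, -1.0, -0.004], [-0.998, 0.006, -0.064], [0.064, 0.004, -0.998]] [-0.00546866  0.53508738  1.4476956 ]
wrist [[360.9, 0.0, 316.4], [0.0, 360.9, 236.2], [0.0, 0.0, 1.0]] [[0.256, -0.967, -0.002], [-0.925, -0.246, 0.289], [-0.28, -0.072, -0.957]] [-0.62349123 -0.03868138  0.38992384]
```

View pics/scene0.png

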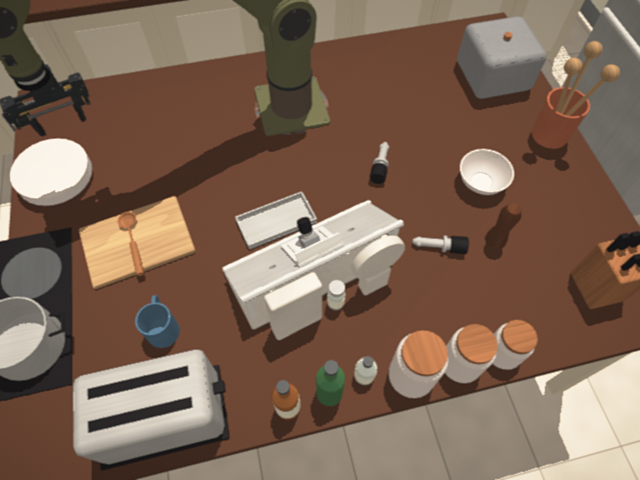

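View pics/top0.png

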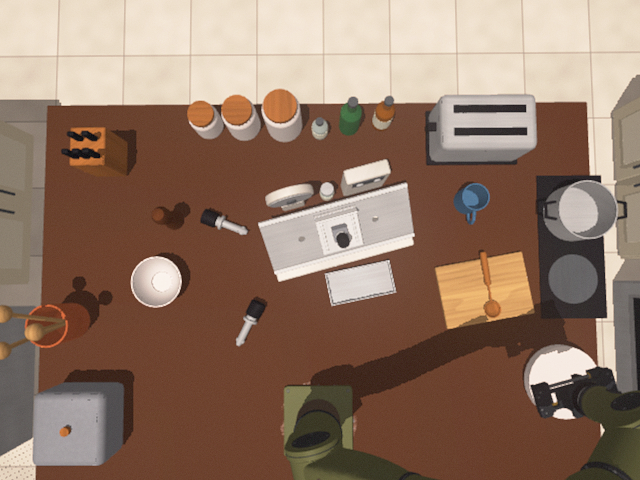

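The scene shows the pin in the carriage at about (343,240) in the top picture. The round blade unit is at (289,193), which is the +y (left) end. Two loose look-alike pins lie on the counter. Next I measure.

```bash
cat > h.py <<'E'
from plant import r, imaging
import cv2,numpy as np
from scipy.spatial.transform import Rotation as R
def cam(p):
    return cv2.Rodrigues(p["rvec"])[0],np.array(p["tvec"]).ravel(),p["mtx"]
def back(p,uv,z):
    Rm,t,K=cam(p); c=np.linalg.inv(K)@np.array([uv[0],uv[1],1.])*z
    return Rm.T@(c-t)
def ray(p,uv):
    Rm,t,K=cam(p); d=Rm.T@(np.linalg.inv(K)@np.array([uv[0],uv[1],1.])); return -Rm.T@t,d/np.linalg.norm(d)
def cloud(p):
    Rm,t,K=cam(p); v,u=np.mgrid[:480,:640]; d=p["depth"]
    c=np.stack([(u-K[0,2])/K[0,0]*d,(v-K[1,2])/K[1,1]*d,d],-1)
    return (c-t)@Rm
def proj(p,X):
    Rm,t,K=cam(p); c=Rm@np.array(X)+t; return (K@c/c[2])[:2]
def tri(rays):
    A=np.zeros((3,3));b=np.zeros(3)
    for o,d in rays:
        M=np.eye(3)-np.outer(d,d);A+=M;b+=M@o
    return np.linalg.solve(A,b)
E
python3 - <<'E'
from h import *
P={n:imaging.snapshot(n) for n in ["scene","top"]}
best={}
for q in ["pin","knob","boss_top","bore_foot","park_hole","bed","blade_unit","pin_tip","catch_tray","spice_jar"]:
    for n,p in P.items():
        for d in imaging.pinpoint(q,p)[:3]:
            uv=np.array(d["point"])*[640,480]
            best.setdefault((q,n),[]).append(uv)
            print(q,n,round(d["score"],2),uv.round(1))
for q in ["knob","boss_top","bore_foot","park_hole","bed","pin","blade_unit"]:
    a=best.get((q,"scene"),[]);b=best.get((q,"top"),[])
    for i in a:
        for j in b:
            X=tri([ray(P["scene"],i),ray(P["top"],j)])
            e=np.linalg.norm(proj(P["top"],X)-j)
            if e<4: print(q,i.round(),j.round(),X.round(4),round(e,2))
# bed plane
for n,p in P.items():
    C=cloud(p)
    for s in imaging.silhouettes("bed",p)[:1]:
        m=cv2.erode(s["pixels"].astype(np.uint8),np.ones((3,3)))>0
        m&=p["depth"]>0
        X=C[m]; print(n,"bed px",len(X),s["score"],X.min(0),X.max(0))
        np.save(f"bed_{n}.npy",X)
        rng=np.random.default_rng(0);bi=None
        for _ in range(500):
            a=X[rng.choice(len(X),3)];nn=np.cross(a[1]-a[0],a[2]-a[0]);nn/=np.linalg.norm(nn)+1e-12
            k=abs((X-a[0])@nn)<.003
            if bi is None or k.sum()>bi.sum():bi=k
        Y=X[bi];c=Y.mean(0);nn=np.linalg.svd(Y-c)[2][2];nn*=np.sign(nn[2])
        print("n",nn,"tilt",np.degrees(np.arccos(nn[2])),"yaw",np.degrees(np.arctan2(-nn[1],-nn[0])),c,len(Y))
        bx=np.cross([0,0,1],-nn)
        ey=np.array([-nn[0]*0-(-nn[1])*1*-1*-1,0,0])
E
```

```text
pin scene 0.94 [379.7 159.6]
pin scene 0.89 [446.1 245.2]
pin scene 0.86 [304.9 238.4]
pin top 0.81 [251.3 321.6]
pin top 0.7 [221.9 222.7]
pin top 0.65 [341.9 235. ]
knob scene 0.84 [306.1 226.2]
knob scene 0.68 [459.6 245.4]
knob scene 0.6 [379.2 172.7]
knob top 0.73 [210.4 217.5]
knob top 0.72 [341.3 240.2]
knob top 0.62 [256.8 308.7]
boss_top scene 0.68 [310.7 234.2]
boss_top top 0.71 [337.6 236. ]
boss_top top 0.44 [357.7 282.6]
bore_foot scene 0.84 [311.2 247.2]
bore_foot scene 0.73 [315.2 247.6]
bore_foot scene 0.2 [304.8 238.9]
bore_foot top 0.81 [336.7 228.6]
bore_foot top 0.36 [162.6 279.1]
bore_foot top 0.16 [293.8 205.6]
bed scene 0.9 [314.1 248.7]
bed top 0.55 [335.9 228.5]
blade_unit scene 0.9 [370.8 281.4]
blade_unit top 0.81 [291.6 202.5]
pin_tip scene 0.69 [386.  144.6]
pin_tip scene 0.69 [415.2 237.9]
pin_tip top 0.91 [237.8 342.2]
pin_tip top 0.91 [248.3 231.1]
pin_tip top 0.42 [324.6 192.4]
catch_tray scene 0.58 [276.6 220.4]
catch_tray top 0.76 [356.4 280.9]
spice_jar scene 0.65 [338.2 300.5]
spice_jar scene 0.19 [310.2 251.9]
spice_jar top 0.51 [323.  190.9]
kno
[... 406 characters left out ...]
57   0.089 ] 0.54
pin [380. 160.] [251. 322.] [0.2977 0.1985 0.0335] 0.41
pin [446. 245.] [222. 223.] [0.5979 0.2953 0.0081] 0.94
pin [305. 238.] [342. 235.] [ 0.548  -0.0742  0.112 ] 0.88
blade_unit [371. 281.] [292. 203.] [0.6565 0.0741 0.0127] 1.23
scene bed px 6066 0.91 [ 0.45003183 -0.28471236  0.01875155] [0.69284015 0.1580497  0.1706179 ]
n [-0.55467101 -0.14916598  0.81858999] tilt 35.056105226035655 yaw 15.05225598292897 [ 0.57586858 -0.07723088  0.10130465] 3619
top bed px 7228 0.59 [ 0.44742806 -0.2798339   0.02250416] [0.68626219 0.15726667 0.17226548]
n [-0.54937305 -0.14901826  0.82218174] tilt 34.696205693733674 yaw 15.176387565841091 [ 0.5658418  -0.05906871  0.09893563] 3723
```

```bash
cat > bed.py <<'E'
from h import *
yaw=np.radians(15.1);T=np.radians(35)
ey=np.array([-np.sin(yaw),np.cos(yaw),0]);h=np.array([np.cos(yaw),np.sin(yaw),0])
ez=np.array([-np.sin(T)*h[0],-np.sin(T)*h[1],np.cos(T)]);ex=np.cross(ey,ez)
E
python3 - <<'E'
from bed import *
for n in ["scene","top"]:
    X=np.load(f"bed_{n}.npy")
    d=X@ez; hist,e=np.histogram(d,bins=np.arange(d.min(),d.max(),.002)); k=hist.argmax(); d0=np.median(d[abs(d-e[k]-.001)<.004])
    Y=X[abs(d-d0)<.004]; v=Y@ey;u=Y@ex
    print(n,"d0",d0,"y",np.percentile(v,[0,.5,99.5,100]),"mid",(np.percentile(v,.5)+np.percentile(v,99.5))/2,"x",np.percentile(u,[0,.5,50,99.5,100]))
    # origin: z=.1
    ymid=(np.percentile(v,.2)+np.percentile(v,99.8))/2
    A=np.stack([ez,ey,[0,0,1]]);O=np.linalg.solve(A,[d0,ymid,.1]);print("O",O,"u",O@ex)
P={n:imaging.snapshot(n) for n in ["scene","top"]}
for n,p in P.items():
    C=cloud(p)
    for s in imaging.silhouettes("knob",p)[:4]:
        m=s["pixels"]&(p["depth"]>0); X=C[m]-O
        L=np.stack([X@ex,X@ey,X@ez],1)
        print(n,s["score"],m.sum(),np.median(L,0).round(4),L.min(0).round(3),L.max(0).round(3))
    im=p["image"].copy()
    for a in [0,.034,.064,.08]: cv2.circle(im,tuple(np.round(proj(p,O+a*ez)).astype(int)),1,(255,0,0),-1)
    for a in [-.11,.11]: cv2.circle(im,tuple(np.round(proj(p,O+a*ey)).astype(int)),1,(0,255,0),-1)
    for sx,sy in [(1,1),(1,-1),(-1,1),(-1,-1)]: cv2.circle(im,tuple(np.round(proj(p,O+sx*.085*ex+sy*.215*ey)).astype(int)),1,(0,0,255),-1)
    c=proj(p,O).astype(int); im=im[c[1]-75:c[1]+75,c[0]-100:c[0]+100]
    cv2.imwrite(f"pics/crop_{n}.png",cv2.resize(im,None,fx=4,fy=4,interpolation=cv2.INTER_CUBIC)[:,:,::-1])
E
```

```text
scene d0 -0.2244337881959147 y [-0.4214807  -0.41982332 -0.00094889  0.00171263] mid -0.21038610365845636 x [0.41032814 0.41289322 0.49954217 0.58337755 0.58526581]
O [ 0.57048004 -0.06402844  0.1       ] u 0.4948693468196874
top d0 -0.22306604567687613 y [-0.41857762 -0.41616692  0.00354078  0.00566233] mid -0.2063130694399345 x [0.40789112 0.41321282 0.49470809 0.57603954 0.57862913]
O [ 0.56713016 -0.06076694  0.1       ] u 0.49291600806738595
scene 0.7 664 [ 0.0696  0.3347 -0.1269] [ 0.007  0.263 -0.164] [ 0.105  0.387 -0.101]
scene 0.65 248 [ 0.0115 -0.0056  0.0632] [-0.014 -0.02   0.035] [0.02  0.012 0.081]
scene 0.57 1311 [ 0.0605 -0.0119  0.0148] [-0.067 -0.063 -0.001] [0.069 0.063 0.04 ]
top 0.93 522 [ 0.062   0.3404 -0.1227] [ 0.007  0.267 -0.168] [ 0.104  0.391 -0.098]
top 0.59 613 [-0.1886  0.318   0.0501] [-0.259  0.271 -0.007] [-0.145  0.39   0.083]
top 0.51 209 [0.0055 0.0004 0.0726] [-0.06  -0.024  0.005] [0.017 0.017 0.084]
```

```bash
python3 -c "
import plant;print([x for x in dir(plant.r) if x[0]!='_'],[x for x in dir(plant.imaging) if x[0]!='_'],plant.r.tips_ahead)"
```

```text
['Unreachable', 'finish_job', 'get_state', 'tips_ahead'] ['look_for', 'pinpoint', 'silhouettes', 'snapshot'] 0.025
```

View pics/crop_scene.png

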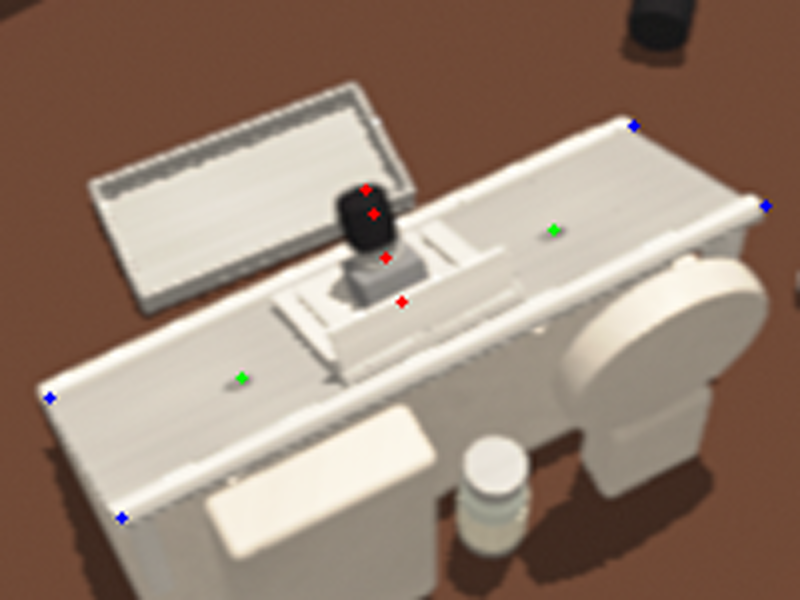

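View pics/crop_top.png

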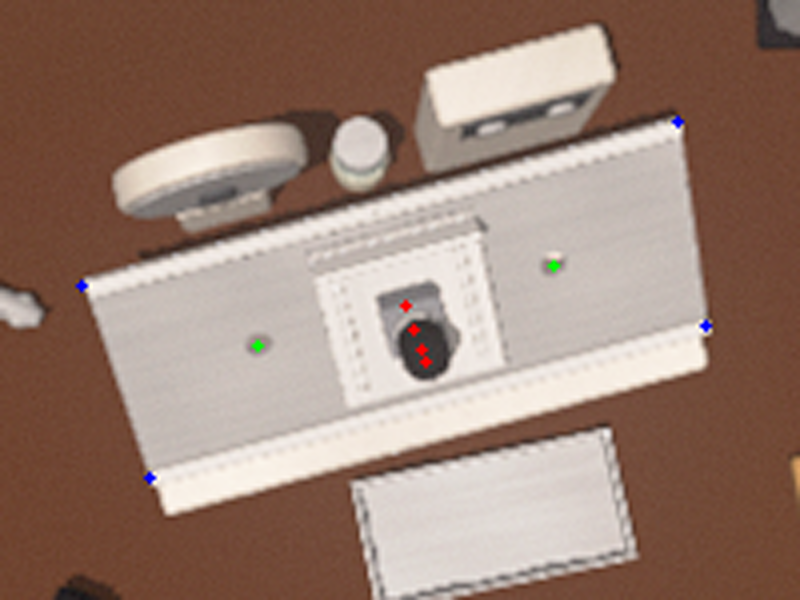

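Projected onto both pictures, the fitted bed model matches: holes, corners and knob agree to within about 3 mm. Bed yaw is 15.1° and the origin is about (0.5685, -0.0625, 0.100). The park hole is at +y, in front of the round unit. I'll write a planning helper and then move to a point above the knob.

```bash
cat >> bed.py <<'E'
O=np.array([.5685,-.0625,.1])
Rt=np.stack([ex,-ey,-ez],1)   # target tool orientation
def local(X): X=np.asarray(X)-O; return np.array([X@ex,X@ey,X@ez])
def plan(l,rot=True):
    s=r.get_state(); Rc=R.from_quat(s["eef_rot"]); 
    X=O+l[0]*ex+l[1]*ey+l[2]*ez
    d=Rc.inv().apply(X-s["tool_pos"]); w=(Rc.inv()*R.from_matrix(Rt)).as_rotvec(degrees=True)
    print("shift mm",(d*1000).round(1),"turn",w.round(2),"now local mm",(local(s["tool_pos"])*1000).round(1))
    F=s["contact_force"]; print("F local",np.round([F@ex,F@ey,F@ez],1),"open",round(float(s["opening"]),3),"t",round(float(s["clock"]),2),"q",s["q"].round(2))
E
python3 -c "
from bed import *
plan([0,0,.17])"
```

```text
shift mm [ 436.1 -418.6   24.4] turn [ 0.08 35.   -0.26] now local mm [-344.8 -416.6  441.3]
F local [ 0.1 -1.5  1.1] open 0.999 t 1.55 q [ 1.35  0.69 -0.19  1.57  0.16  0.9  -0.22]
```

Request:
{"fn": "send_rows", "kwargs": {"moves": [15, -14, 0, 0, 1, 0], "claw": -1}}

```text
schema error: expected 5 rows
```

Request:
{"fn": "send_rows", "kwargs": {"moves": [0.026, -0.025, 0.001, 0, 2, 0, 0.054, -0.052, 0.002, 0, 4.5, 0, 0.082, -0.079, 0.003, 0, 7, 0, 0.11, -0.106, 0.004, 0, 9.5, 0, 0.138, -0.133, 0.006, 0, 12, 0], "claw": -1}}

```text
clock: 1.97
tool_pos: [0.2601, -0.439, 0.2582]
eef_rot: [0.986, 0.128, 0.105, -0.013]
contact_force: [1.4, -0.1, 0.3]
opening: 1.002
```

```bash
python3 -c "
from bed import *
plan([0,0,.17])"
```

```text
shift mm [ 286.3 -284.7   80.5] turn [ 0.18 22.89 -0.25] now local mm [-233.5 -283.2  356.6]
F local [ 1.3 -0.5 -0.5] open 1.002 t 1.97 q [ 1.3   0.56 -0.36  1.95 -0.02  0.59 -0.3 ]
```

Request:
{"fn": "send_rows", "kwargs": {"moves": [0.027, -0.027, 0.008, 0, 2, 0, 0.054, -0.054, 0.016, 0, 4, 0, 0.081, -0.081, 0.023, 0, 6, 0, 0.109, -0.109, 0.031, 0, 8, 0, 0.137, -0.137, 0.039, 0, 10, 0]}}

```text
clock: 2.38
tool_pos: [0.3632, -0.2692, 0.2491]
eef_rot: [0.973, 0.126, 0.191, -0.024]
contact_force: [1.4, 0.1, 0.4]
opening: 1.002
```

```bash
python3 -c "
from bed import *
plan([0,0,.17])"
```

```text
shift mm [ 138.6 -147.1   66.8] turn [ 0.29 12.78 -0.26] now local mm [-121.  -146.1  266.7]
F local [ 1.4 -0.3 -0.5] open 1.002 t 2.38 q [ 1.12  0.51 -0.55  2.26 -0.22  0.19 -0.44]
```

Request:
{"fn": "send_rows", "kwargs": {"moves": [0.018, -0.02, 0.009, 0, 1.7, 0, 0.036, -0.04, 0.018, 0, 3.4, 0, 0.055, -0.06, 0.027, 0, 5, 0, 0.073, -0.078, 0.036, 0, 6.7, 0, 0.09, -0.096, 0.044, 0, 8.3, 0]}}

```text
clock: 2.8
tool_pos: [0.4196, -0.1922, 0.2598]
eef_rot: [0.962, 0.127, 0.239, -0.038]
contact_force: [0.4, -0.1, -0.1]
opening: 1.002
```

```bash
python3 -c "
from bed import *
plan([0,0,.17])"
```

```text
shift mm [ 60.7 -86.1  56.8] turn [-0.68  7.03 -0.32] now local mm [-53.8 -86.5 232.8]
F local [ 0.2 -0.2 -0.3] open 1.002 t 2.8 q [ 0.99  0.51 -0.64  2.32 -0.85  0.04  0.  ]
```

The wrist joint q6 has reached its lower limit. I'll fit a kinematic model to the logged states so I can choose a better arm branch.

```bash
cat > kin.py <<'E'
from h import *
import itertools
from scipy.optimize import least_squares
D=[([1.346,.69,-.195,1.566,.157,.902,-.215],[.16,-.604,.263],[.992,.129,0,-.001]),
([1.3,.56,-.36,1.95,-.02,.59,-.3],[.2601,-.439,.2582],[.986,.128,.105,-.013]),
([1.12,.51,-.55,2.26,-.22,.19,-.44],[.3632,-.2692,.2491],[.973,.126,.191,-.024]),
([.99,.51,-.64,2.32,-.85,.04,0.],[.4196,-.1922,.2598],[.962,.127,.239,-.038])]
def fk(q,sg,p):
    Rm=R.from_euler('z',p[0]+sg[0]*q[0]); x=np.array([0,0,p[2]])
    x=x+Rm.apply([p[3],0,0])
    Rm=Rm*R.from_euler('y',q[1]); 
    Rm=Rm*R.from_euler('z',sg[1]*q[2]); x=x+Rm.apply([p[4],0,p[5]])
    Rm=Rm*R.from_euler('y',q[3]); x=x+Rm.apply([p[6],0,0])
    Rm=Rm*R.from_euler('z',sg[2]*q[4]); x=x+Rm.apply([0,0,p[7]])
    Rm=Rm*R.from_euler('y',q[5]); x=x+Rm.apply([p[8],0,0])
    Rm=Rm*R.from_euler('z',sg[3]*q[6]+p[1]); x=x+Rm.apply([0,0,p[9]])
    return x,Rm
def res(p,sg):
    o=[]
    for q,X,Q in D:
        x,Rm=fk(q,sg,p); o+=list(x-X)+list(.3*(Rm.inv()*R.from_quat(Q)).as_rotvec())
    return np.array(o+list(.01*(p[3:]-np.array([0,0,.35,0,.35,0,.25]))))
if __name__=="__main__":
    for sg in itertools.product([1,-1],repeat=4):
        best=min((least_squares(res,[a,b,.3,0,0,.35,0,.35,0,.25],args=(sg,)) for a in (0,3.1) for b in (0,1.57,3.1,-1.57)),key=lambda s:s.cost)
        print(sg,best.cost,best.x.round(3))
E
python3 kin.py
```

```text
(1, 1, 1, 1) 0.0007329825400468925 [ 0.626 -1.467  0.212 -0.815 -0.157  0.409 -0.516 -0.346  0.008  0.977]
(1, 1, 1, -1) 0.01898726418001265 [ 0.638  4.35   0.145 -0.841 -0.171  0.475 -0.526 -0.348  0.016  0.979]
(1, 1, -1, 1) 0.09939128913184714 [ 0.16  -2.403  1.414 -0.52   0.877 -0.667 -0.283 -0.261  0.29   0.502]
(1, 1, -1, -1) 0.0624804305878883 [ 0.189 -2.853  1.202 -0.629  0.853 -0.518 -0.338 -0.289  0.276  0.479]
(1, -1, 1, 1) 0.02832977774312352 [ 3.831  2.48  -2.647 -1.577 -0.061  2.289 -0.888 -0.107 -0.281 -0.352]
(1, -1, 1, -1) 0.054183744727420914 [-2.433 -4.263 -2.765 -1.62  -0.073  2.358 -0.924 -0.138 -0.286 -0.362]
(1, -1, -1, 1) 0.05379686733052467 [-2.843 -4.663 -0.413 -0.827  0.426  1.176 -0.145  0.535  0.123 -0.252]
(1, -1, -1, -1) 0.024655908746837794 [-2.822 -5.122 -0.49  -0.844  0.405  1.245 -0.167  0.518  0.132 -0.234]
(-1, 1, 1, 1) 0.016312539530889323 [ 3.059 -1.427  1.319 -0.288  0.342 -0.996 -0.098 -0.117 -0.068  0.219]
(-1, 1, 1, -1) 0.045912916748952044 [ 3.075  4.392  1.252 -0.311  0.32  -0.93  -0.109 -0.122 -0.063  0.228]
(-1, 1, -1, 1) 0.04861513755406939 [ 2.719  4.041  3.034  0.426  0.755 -2.026  0.319  0.169  0.181  0.389]
(-1, 1, -1, -1) 0.022939413990271783 [ 2.75   3.594  2.862  0.346  0.739 -1.921  0.277  0.141  0.171  0.357]
(-1, -1, 1, 1) 0.062422543259121444 [ 0.084  2.621 -1.153 -0.648  0.079  1.366 -0.389  0.064 -0.034 -0.142]
(-1, -1, 1, -1) 0.09978950172619738 [ 0.121  2.178 -1.338 -0.705  0.065  1.458 -0.438  0.02  -0.043 -0.181]
(-1, -1, -1, 1) 0.01857757039093835 [-0.056  1.994  0.238 -0.022 -0.036  0.642 -0.016  0.34   0.005  0.294]
(-1, -1, -1, -1) 9.250197870898317e-05 [-0.038  1.534  0.175 -0.033 -0.059  0.698 -0.03   0.328  0.01   0.307]
```

```bash
cat > fit.py <<'E'
from kin import *
import kin
s=r.get_state(); D[3]=(list(s["q"]),list(s["tool_pos"]),list(s["eef_rot"]))
print(repr(D[3]))
sg=(-1,-1,-1,-1)
def rot(p): # p: base off, tool off, q2off,q3off,q4off,q5,q6
    o=[]
    for q,X,Q in D:
        qq=np.array(q)+[0,*p[2:7],0]
        _,Rm=fk(qq,sg,[p[0],p[1]]+[0]*8); o+=list((Rm.inv()*R.from_quat(Q)).as_rotvec())
    return np.array(o+list(.05*np.array(p[2:7])))
a=least_squares(rot,[0,1.57,0,0,0,0,0]);print(a.cost,a.x.round(3),np.abs(rot(a.x)).max())
f=lambda p:np.concatenate([res(np.r_[0,np.pi/2,p],sg)])
b=least_squares(f,[.3,0,0,.4,0,.35,0,.3]);print(b.cost,b.x.round(3));print(f(b.x)[:24].reshape(4,6).round(4))
E
python3 fit.py
```

```text
([np.float64(0.9883015918665183), np.float64(0.5117584240311133), np.float64(-0.6388538347368379), np.float64(2.3232812216220053), np.float64(-0.8474624046180783), np.float64(0.04309068323772107), np.float64(0.0010056276133444534)], [np.float64(0.4195695993409859), np.float64(-0.19224063217573095), np.float64(0.2598185773878595)], [np.float64(0.9620379672920606), np.float64(0.12664854185380148), np.float64(0.2387125798063498), np.float64(-0.038202101736202324)])
3.0183572350552897e-05 [ 6.000e-03  1.576e+00  2.000e-03 -0.000e+00  1.000e-03 -0.000e+00
 -1.000e-03] 0.005394337447076211
0.0001620239211096777 [ 0.086 -0.029 -0.115  0.791 -0.047  0.305  0.022  0.351]
[[ 0.0106 -0.0007  0.0007  0.0003 -0.0001  0.0001]
 [-0.0025  0.0088  0.002   0.0011  0.0002 -0.0004]
 [-0.0053 -0.0022 -0.0018  0.0029 -0.0004  0.0008]
 [ 0.0064 -0.0034 -0.0009 -0.     -0.      0.    ]]
```

```bash
cat > fit2.py <<'E'
from kin import *
s=r.get_state(); D[3]=(list(s["q"]),list(s["tool_pos"]),list(s["eef_rot"]))
def frames(q):
    Rm=R.identity();F=[]
    for i,a in enumerate(q):
        Rm=Rm*R.from_euler('z' if i%2==0 else 'y',-a if i%2==0 else a); F.append(Rm.as_matrix())
    return F
def cols(q): # z0; x after q1; x,z after q3; x after q4; z after q5; x after q6; z after q7
    F=frames(q); return np.stack([[0,0,1],F[0][:,0],F[2][:,0],F[2][:,2],F[3][:,0],F[4][:,0],F[4][:,2],F[5][:,0],F[6][:,2]],1)
A=np.concatenate([cols(q) for q,_,_ in D]);b=np.concatenate([X for _,X,_ in D])
pri={"xarm":([.267,0,.0525,.293,0,.0775,.3425,.076,.25],[.05,.02,.02,.05,.02,.02,.05,.02,.1]),"gen":([.3,0,0,.35,0,0,.35,0,.25],[.1,.05,.05,.1,.05,.05,.1,.05,.1])}
for k,(m,sd) in pri.items():
    m=np.array(m);W=1/np.array(sd)
    AA=np.r_[A/.003,np.diag(W)];bb=np.r_[b/.003,m*W]
    x=np.linalg.lstsq(AA,bb,rcond=None)[0];print(k,x.round(3),"res",np.abs(A@x-b).max().round(4),np.sum((AA@x-bb)**2).round(1))
E
python3 fit2.py
```

```text
xarm [ 0.212  0.056 -0.042  0.603 -0.029  0.014  0.307  0.032  0.261] res 0.0187 155.5
gen [ 0.176  0.028 -0.122  0.675 -0.06   0.033  0.314 -0.003  0.333] res 0.0117 53.5
```

```bash
cat >> fit2.py <<'E'
print("with y")
def cols(q):
    F=frames(q); return np.stack([[0,0,1],F[0][:,0],F[2][:,0],F[2][:,2],F[4][:,0],F[4][:,2],F[5][:,0],F[6][:,2],F[0][:,1],F[2][:,1],F[4][:,1]],1)
A=np.concatenate([cols(q) for q,_,_ in D])
m=np.array([.3,0,0,.38,0,.38,0,.3,0,0,0]);W=1/np.array([.1,.05,.05,.1,.05,.1,.05,.1,.1,.1,.1])
AA=np.r_[A/.003,np.diag(W)];bb=np.r_[b/.003,m*W]
x=np.linalg.lstsq(AA,bb,rcond=None)[0];print(x.round(3),"res",(A@x-b).round(4),np.sum((AA@x-bb)**2).round(1))
E
python3 fit2.py
```

```text
xarm [ 0.212  0.056 -0.042  0.603 -0.029  0.014  0.307  0.032  0.261] res 0.0187 155.5
gen [ 0.176  0.028 -0.122  0.675 -0.06   0.033  0.314 -0.003  0.333] res 0.0117 53.5
with y
[ 0.365  0.008 -0.004  0.547 -0.003  0.353  0.001  0.307 -0.036 -0.019
  0.008] res [ 0.0001  0.0008  0.0006  0.     -0.0014 -0.0014 -0.0003  0.0007  0.0009
  0.0001 -0.0001 -0.0001] 4.2
```

```bash
cat > ik.py <<'E'
from bed import *
from scipy.optimize import least_squares
lo=np.array([-3.01,-.46,-1.47,.13,-1,.04,-2.66]);hi=np.array([3.01,2.08,1.51,2.56,4.14,2.09,2.66])
K=np.array([.365,.008,-.004,.547,-.003,.353,.001,.307,-.036,-.019,.008])
def fkm(q):
    Rm=R.identity();F=[]
    for i,a in enumerate(q):
        Rm=Rm*R.from_euler('z' if i%2==0 else 'y',-a if i%2==0 else a); F.append(Rm.as_matrix())
    C=np.stack([[0,0,1],F[0][:,0],F[2][:,0],F[2][:,2],F[4][:,0],F[4][:,2],F[5][:,0],F[6][:,2],F[0][:,1],F[2][:,1],F[4][:,1]],1)
    return C@K,F[6]@R.from_euler('z',np.pi/2).as_matrix()
mid=(lo+hi)/2;hw=(hi-lo)/2
def ik(X,Rg,q0,wr=.003,ref=None,m=.04):
    ref=mid if ref is None else ref
    def f(q):
        x,Rm=fkm(q); return np.r_[x-X,.3*R.from_matrix(Rm.T@Rg).as_rotvec(),wr*(q-ref)/hw]
    l=lo+m;h=hi-m; l[5]=.06
    s=least_squares(f,np.clip(q0,l+1e-3,h-1e-3),bounds=(l,h)); e=np.abs(f(s.x)[:6]).max(); return s.x,e
E
cat > t1.py <<'E'
from ik import *
rng=np.random.default_rng(1)
T=lambda l:O+l[0]*ex+l[1]*ey+l[2]*ez
q=r.get_state()["q"];print("fk",fkm(q)[0],r.get_state()["tool_pos"])
for ang in [0,90,180,270]:
    Rg=Rt@R.from_euler('z',ang,degrees=True).as_matrix(); got=[]
    for k in range(40):
        x,e=ik(T([0,.055,.1]),Rg,rng.uniform(lo,hi))
        if e<.004:
            x,e=ik(T([0,.055,.1]),Rg,x,wr=.0005)
            if e<.002 and not any(np.abs(x-g).max()<.3 for g in got): got.append(x)
    for g in got:
        es=[]
        for l in [(0,0,.17),(0,0,.07),(0,.11,.07),(0,.11,.17)]:
            y,e=ik(T(l),Rg,g,wr=.0005,ref=g);es.append((round(e*1000,1),round(np.min((np.minimum(y-lo,hi-y))),2)))
        print(ang,g.round(2),es)
E
python3 t1.py
```

```text
fk [ 0.41873246 -0.19224752  0.2590131 ] [ 0.4195696  -0.19224063  0.25981858]
0 [0.01 0.7  0.01 2.52 3.41 0.69 1.6 ] [(np.float64(0.0), np.float64(0.07)), (np.float64(0.0), np.float64(0.15)), (np.float64(0.0), np.float64(0.04)), (np.float64(4.0), np.float64(0.04))]
90 [ 0.29  0.72 -0.42  2.48  2.97  0.61  0.47] [(np.float64(0.0), np.float64(0.11)), (np.float64(0.0), np.float64(0.19)), (np.float64(0.0), np.float64(0.05)), (np.float64(1.8), np.float64(0.04))]
180 [ 0.55  0.82 -0.85  2.44  2.49  0.68 -0.57] [(np.float64(0.0), np.float64(0.16)), (np.float64(0.0), np.float64(0.23)), (np.float64(0.0), np.float64(0.09)), (np.float64(1.8), np.float64(0.04))]
270 [ 0.66  0.92 -1.08  2.43  2.28  0.8  -1.9 ] [(np.float64(0.0), np.float64(0.18)), (np.float64(0.0), np.float64(0.24)), (np.float64(0.0), np.float64(0.1)), (np.float64(1.8), np.float64(0.04))]
```

```bash
cat > path.py <<'E'
from ik import *
import sys
Rg=Rt@R.from_euler('z',180,degrees=True).as_matrix()
T=lambda l:O+l[0]*ex+l[1]*ey+l[2]*ez
def rows(qs):
    s=r.get_state(); Rc=R.from_quat(s["eef_rot"]); x0,R0=fkm(s["q"]); out=[]
    prev=(x0,R0)
    for q in qs:
        x,Rm=fkm(q); d=R0.T@(x-x0); w=R.from_matrix(R0.T@Rm).as_rotvec(degrees=True)
        st=np.linalg.norm(x-prev[0])*1000,np.degrees(np.linalg.norm(R.from_matrix(prev[1].T@Rm).as_rotvec())); prev=(x,Rm)
        out+=list(d.round(3))+list(w.round(1))
        tip=x+.025*Rm[:,2]
        print(", ".join(f"{v:g}" for v in list(d.round(3))+list(w.round(1))),"  | step %.0fmm %.1fdeg"%st,"tip",tip.round(3),"loc",local(tip).round(3))
    return out
def to(qg,n,k=5):
    q=r.get_state()["q"]; print("q",q.round(2)); 
    rows([q+(qg-q)*(i+1)/n for i in range(k)])
E
python3 - <<'E'
from path import *
q=r.get_state()["q"]
g=np.array([.55,.82,-.85,2.44,2.49,.68,-.57])
g,e=ik(T([0,0,.15]),Rg,g,wr=.0005,ref=g);print("pregrasp",g.round(3),e)
B=np.array([.95,.45,-.65,2.2,-.6,.45,-.2]);C=np.array([.8,.6,-.75,2.25,2.3,.45,-.5])
print("AB");rows([q+(B-q)*t for t in np.linspace(.2,1,5)])
print("BC");rows([B+(C-B)*t for t in np.linspace(.05,1,20)])
print("Cg");rows([C+(g-C)*t for t in np.linspace(.2,1,5)])
E
```

```text
pregrasp [ 0.796  0.72  -0.923  2.393  2.41   0.461 -0.352] 3.408798999725835e-07
AB
0.015, -0.017, -0.004, 3.4, 1, -1.4   | step 23mm 3.8deg tip [ 0.437 -0.168  0.248] loc [-0.042 -0.068  0.21 ]
0.028, -0.034, -0.01, 6.8, 1.5, -2.9   | step 22mm 3.7deg tip [ 0.44  -0.148  0.259] loc [-0.028 -0.049  0.214]
0.037, -0.051, -0.016, 10, 1.5, -4.5   | step 20mm 3.6deg tip [ 0.44  -0.129  0.27 ] loc [-0.018 -0.031  0.22 ]
0.043, -0.067, -0.024, 13.2, 1, -6.1   | step 19mm 3.6deg tip [ 0.437 -0.112  0.28 ] loc [-0.011 -0.014  0.228]
0.047, -0.082, -0.033, 16.2, 0, -7.7   | step 18mm 3.5deg tip [ 0.431 -0.097  0.29 ] loc [-0.007  0.003  0.237]
BC
0.029, -0.082, -0.029, 16, -2.6, -15.1   | step 92mm 22.2deg tip [ 0.416 -0.101  0.277] loc [-0.027  0.002  0.235]
0.012, -0.079, -0.025, 15.8, -5.1, -22.6   | step 17mm 7.9deg tip [ 0.403 -0.108  0.265] loc [-0.046 -0.001  0.234]
-0.003, -0.074, -0.022, 15.4, -7.5, -30.1   | step 17mm 7.9deg tip [ 0.392 -0.118  0.254] loc [-0.062 -0.007  0.232]
-0.016, -0.066, -0.019, 14.9, -9.7, -37.7   | step 16mm 7.9deg tip [ 0.384 -0.129  0.245] loc [-0.077 -0.
[... 1745 characters left out ...]
.104, 0.045, 0.038, -15.8, -22, -159.6   | step 21mm 7.9deg tip [ 0.552 -0.21   0.255] loc [ 0.044 -0.139  0.158]
Cg
0.097, 0.019, 0.049, -14.4, -18.3, -163.9   | step 110mm 165.5deg tip [ 0.544 -0.184  0.241] loc [ 0.036 -0.111  0.147]
0.089, -0.007, 0.059, -13.2, -14.3, -168.1   | step 29mm 4.8deg tip [ 0.534 -0.157  0.229] loc [ 0.027 -0.083  0.139]
0.081, -0.034, 0.066, -12.2, -10.1, -172.2   | step 29mm 4.8deg tip [ 0.524 -0.132  0.219] loc [ 0.018 -0.055  0.132]
0.073, -0.06, 0.072, -11.5, -5.7, -176.1   | step 28mm 4.8deg tip [ 0.512 -0.106  0.21 ] loc [ 0.009 -0.027  0.128]
0.064, -0.086, 0.076, 11, 1.1, 179.3   | step 28mm 4.8deg tip [ 0.499 -0.081  0.202] loc [-0.     0.     0.125]
```

Request:
{"fn": "send_rows", "kwargs": {"moves": [0.015, -0.017, -0.004, 3.4, 1, -1.4, 0.028, -0.034, -0.01, 6.8, 1.5, -2.9, 0.037, -0.051, -0.016, 10, 1.5, -4.5, 0.043, -0.067, -0.024, 13.2, 1, -6.1, 0.047, -0.082, -0.033, 16.2, 0, -7.7]}}

```text
clock: 3.22
tool_pos: [0.4233, -0.1064, 0.3127]
eef_rot: [0.936, 0.224, 0.22, -0.158]
contact_force: [-0.6, 0.2, -0.5]
opening: 0.999
```

```bash
cat > go.py <<'E'
from path import *
B=np.array([.95,.45,-.65,2.2,-.6,.45,-.2]);C=np.array([.8,.6,-.75,2.25,2.3,.45,-.5])
G=np.array([.796,.72,-.923,2.393,2.41,.461,-.352])
print("t",r.get_state()["clock"]);to({"B":B,"C":C,"G":G}[sys.argv[1]],int(sys.argv[2]))
E
python3 go.py C 23
```

```text
t 3.2167
q [ 0.86  0.42 -0.52  2.2  -0.71  0.49 -0.08]
-0.017, -0.003, 0.004, 0.4, -3.5, -5.9   | step 18mm 6.9deg tip [ 0.417 -0.1    0.279] loc [-0.025  0.004  0.236]
-0.034, -0.003, 0.007, 0.7, -6.9, -11.9   | step 17mm 6.9deg tip [ 0.403 -0.105  0.268] loc [-0.044  0.002  0.235]
-0.05, -0.001, 0.009, 1, -10.2, -18   | step 16mm 6.9deg tip [ 0.391 -0.112  0.258] loc [-0.061 -0.002  0.235]
-0.065, 0.003, 0.009, 1.1, -13.4, -24.1   | step 15mm 6.9deg tip [ 0.38  -0.121  0.248] loc [-0.076 -0.008  0.235]
-0.079, 0.009, 0.01, 1.2, -16.4, -30.3   | step 15mm 6.9deg tip [ 0.372 -0.132  0.24 ] loc [-0.09  -0.016  0.234]
```

Tracks nicely.

Request:
{"fn": "send_rows", "kwargs": {"moves": [-0.017, -0.003, 0.004, 0.4, -3.5, -5.9, -0.034, -0.003, 0.007, 0.7, -6.9, -11.9, -0.05, -0.001, 0.009, 1, -10.2, -18, -0.065, 0.003, 0.009, 1.1, -13.4, -24.1, -0.079, 0.009, 0.01, 1.2, -16.4, -30.3]}}

```text
clock: 3.63
tool_pos: [0.3675, -0.1383, 0.2642]
eef_rot: [0.864, 0.485, 0.116, -0.07]
contact_force: [0.3, 0.4, 0.5]
opening: 0.997
```

```bash
python3 go.py C 19
```

```text
t 3.6333
q [ 0.71  0.43 -0.37  2.24 -0.26  0.47  0.05]
-0.013, -0.003, 0.003, 0.7, -2.9, -5.9   | step 14mm 6.6deg tip [ 0.361 -0.141  0.23 ] loc [-0.107 -0.021  0.233]
-0.026, -0.004, 0.006, 1.1, -5.7, -11.7   | step 13mm 6.6deg tip [ 0.353 -0.152  0.223] loc [-0.118 -0.03   0.234]
-0.038, -0.002, 0.008, 1.4, -8.5, -17.7   | step 13mm 6.5deg tip [ 0.349 -0.163  0.218] loc [-0.128 -0.04   0.234]
-0.05, 0.003, 0.009, 1.4, -11.2, -23.6   | step 12mm 6.5deg tip [ 0.347 -0.176  0.214] loc [-0.134 -0.052  0.233]
-0.06, 0.01, 0.01, 1.3, -13.7, -29.6   | step 12mm 6.5deg tip [ 0.347 -0.189  0.21 ] loc [-0.139 -0.064  0.232]
```

Request:
{"fn": "send_rows", "kwargs": {"moves": [-0.013, -0.003, 0.003, 0.7, -2.9, -5.9, -0.026, -0.004, 0.006, 1.1, -5.7, -11.7, -0.038, -0.002, 0.008, 1.4, -8.5, -17.7, -0.05, 0.003, 0.009, 1.4, -11.2, -23.6, -0.06, 0.01, 0.01, 1.3, -13.7, -29.6]}}

```text
clock: 4.05
tool_pos: [0.3472, -0.191, 0.2384]
eef_rot: [0.717, 0.697, 0.021, 0.01]
contact_force: [0.2, -0.9, 0.0]
opening: 0.998
```

```bash
python3 go.py C 15
```

```text
t 4.05
q [ 0.56  0.45 -0.21  2.27  0.16  0.4   0.19]
-0.008, -0.002, 0.003, 0.6, -2, -5.8   | step 9mm 6.1deg tip [ 0.344 -0.199  0.204] loc [-0.147 -0.073  0.23 ]
-0.017, -0.001, 0.006, 0.9, -4.1, -11.5   | step 9mm 6.1deg tip [ 0.345 -0.209  0.201] loc [-0.15  -0.083  0.228]
-0.026, 0.003, 0.008, 0.9, -6.2, -17.2   | step 10mm 6.1deg tip [ 0.349 -0.218  0.2  ] loc [-0.15  -0.093  0.226]
-0.034, 0.009, 0.009, 0.6, -8.4, -22.9   | step 11mm 6.1deg tip [ 0.356 -0.228  0.198] loc [-0.147 -0.104  0.223]
-0.042, 0.018, 0.01, -0.1, -10.5, -28.5   | step 12mm 6.1deg tip [ 0.365 -0.237  0.198] loc [-0.142 -0.115  0.219]
```

Request:
{"fn": "send_rows", "kwargs": {"moves": [-0.008, -0.002, 0.003, 0.6, -2, -5.8, -0.017, -0.001, 0.006, 0.9, -4.1, -11.5, -0.026, 0.003, 0.008, 0.9, -6.2, -17.2, -0.034, 0.009, 0.009, 0.6, -8.4, -22.9, -0.042, 0.018, 0.01, -0.1, -10.5, -28.5]}}

```text
clock: 4.47
tool_pos: [0.3649, -0.2336, 0.2287]
eef_rot: [0.52, 0.849, -0.047, 0.08]
contact_force: [-0.1, 0.2, -0.7]
opening: 1.001
```

```bash
python3 go.py C 12
```

```text
t 4.4667
q [ 0.41  0.48 -0.04  2.3   0.56  0.26  0.31]
-0.002, 0.001, 0.003, 0.2, -0.7, -5   | step 4mm 5.1deg tip [ 0.366 -0.24   0.193] loc [-0.145 -0.119  0.214]
-0.006, 0.004, 0.006, 0.1, -1.7, -10   | step 6mm 5.1deg tip [ 0.371 -0.243  0.191] loc [-0.142 -0.123  0.211]
-0.011, 0.01, 0.008, -0.3, -3, -14.8   | step 8mm 5.0deg tip [ 0.379 -0.246  0.19 ] loc [-0.137 -0.128  0.206]
-0.017, 0.017, 0.01, -1.1, -4.7, -19.5   | step 10mm 5.1deg tip [ 0.39  -0.249  0.19 ] loc [-0.13  -0.133  0.2  ]
-0.025, 0.028, 0.01, -2.3, -6.7, -24.1   | step 13mm 5.1deg tip [ 0.403 -0.251  0.191] loc [-0.119 -0.139  0.194]
```

```bash
python3 - <<'E'
from path import *
for ref in ([.3,.6,-.3,2.35,2.7,.5,-.8],[.1,.7,.05,2.4,3,.5,-1.5]):
    g,e=ik(T([0,0,.15]),Rg,np.array(ref),wr=.001,ref=np.array(ref));print("G",g.round(3),e)
q=r.get_state()["q"];D1=np.array([.41,.5,-.06,2.25,.95,.5,.25])
rows([q+(D1-q)*t for t in np.linspace(.2,1,5)])
E
```

```text
G [ 0.555  0.611 -0.533  2.429  3.034  0.397 -1.005] 1.0946492494347942e-06
G [ 0.287  0.576 -0.123  2.468  3.561  0.491 -1.536] 9.949473445258889e-07
-0.005, -0.012, 0.001, 2.7, -0.5, -3.7   | step 13mm 4.6deg tip [ 0.355 -0.249  0.196] loc [-0.153 -0.125  0.225]
-0.013, -0.023, 0, 5.4, -1.3, -7.3   | step 14mm 4.6deg tip [ 0.347 -0.262  0.198] loc [-0.161 -0.135  0.232]
-0.023, -0.035, -0.001, 8.1, -2.4, -10.9   | step 15mm 4.6deg tip [ 0.341 -0.276  0.201] loc [-0.168 -0.147  0.24 ]
-0.035, -0.045, -0.002, 10.9, -3.7, -14.3   | step 16mm 4.6deg tip [ 0.336 -0.293  0.205] loc [-0.173 -0.162  0.249]
-0.048, -0.055, -0.005, 13.7, -5.3, -17.7   | step 17mm 4.7deg tip [ 0.333 -0.31   0.211] loc [-0.176 -0.178  0.258]
```

Request:
{"fn": "send_rows", "kwargs": {"moves": [-0.005, -0.012, 0.001, 2.7, -0.5, -3.7, -0.013, -0.023, 0, 5.4, -1.3, -7.3, -0.023, -0.035, -0.001, 8.1, -2.4, -10.9, -0.035, -0.045, -0.002, 10.9, -3.7, -14.3, -0.048, -0.055, -0.005, 13.7, -5.3, -17.7]}}

```text
clock: 4.88
tool_pos: [0.3372, -0.3006, 0.2426]
eef_rot: [0.385, 0.903, -0.184, 0.049]
contact_force: [-1.0, 0.3, -0.9]
opening: 0.997
```

```bash
cat > go2.py <<'E'
from path import *
q=r.get_state()["q"]; print(r.get_state()["clock"],q.round(2))
C=np.array([q[0]-.1,.6,q[2]+.1,2.3,2.7,.55,float(sys.argv[1])]);n=int(sys.argv[2]);print("C",C.round(2))
rows([q+(C-q)*(i+1)/n for i in range(5)])
E
python3 go2.py -.2 15
```

```text
4.8833 [0.28 0.51 0.15 2.27 0.85 0.4  0.37]
C [ 0.18  0.6   0.25  2.3   2.7   0.55 -0.2 ]
-0.011, -0.008, 0.002, 1.8, -2.1, -4.5   | step 14mm 5.3deg tip [ 0.333 -0.328  0.213] loc [-0.178 -0.195  0.263]
-0.022, -0.015, 0.003, 3.6, -4.3, -9.1   | step 14mm 5.3deg tip [ 0.337 -0.342  0.217] loc [-0.176 -0.209  0.266]
-0.035, -0.021, 0.004, 5.2, -6.6, -13.6   | step 14mm 5.3deg tip [ 0.342 -0.355  0.222] loc [-0.171 -0.223  0.269]
-0.049, -0.024, 0.004, 6.7, -9, -18.1   | step 14mm 5.3deg tip [ 0.35  -0.367  0.227] loc [-0.165 -0.237  0.27 ]
-0.063, -0.025, 0.003, 8, -11.5, -22.7   | step 14mm 5.3deg tip [ 0.36  -0.378  0.232] loc [-0.157 -0.25   0.271]
```

Request:
{"fn": "send_rows", "kwargs": {"moves": [-0.011, -0.008, 0.002, 1.8, -2.1, -4.5, -0.022, -0.015, 0.003, 3.6, -4.3, -9.1, -0.035, -0.021, 0.004, 5.2, -6.6, -13.6, -0.049, -0.024, 0.004, 6.7, -9, -18.1, -0.063, -0.025, 0.003, 8, -11.5, -22.7]}}

```text
clock: 5.3
tool_pos: [0.364, -0.3607, 0.262]
eef_rot: [0.181, 0.937, -0.29, 0.075]
contact_force: [0.1, -0.2, -0.6]
opening: 1.003
```

```bash
python3 go2.py -.2 11; python3 - <<'E'
from path import *
q=r.get_state()["q"]
for _ in range(1):
  for q5 in (2.2,3):
    ref=q.copy();ref[4]=q5;ref[5]=.5;ref[6]=-.8
    g,e=ik(T([0,0,.15]),Rg,ref,wr=.001,ref=ref);print("G",g.round(3),e)
E
```

```text
5.3 [0.13 0.56 0.39 2.29 1.52 0.33 0.16]
C [ 0.03  0.6   0.49  2.3   2.7   0.55 -0.2 ]
-0.01, -0.008, -0, 1.7, -1.8, -4.2   | step 12mm 4.9deg tip [ 0.364 -0.393  0.238] loc [-0.153 -0.266  0.275]
-0.021, -0.015, -0.001, 3.3, -3.7, -8.4   | step 13mm 4.9deg tip [ 0.373 -0.402  0.245] loc [-0.144 -0.277  0.278]
-0.033, -0.02, -0.002, 4.9, -5.7, -12.5   | step 14mm 4.9deg tip [ 0.383 -0.41   0.253] loc [-0.133 -0.287  0.28 ]
-0.046, -0.024, -0.004, 6.4, -7.9, -16.6   | step 14mm 4.9deg tip [ 0.394 -0.416  0.26 ] loc [-0.121 -0.296  0.281]
-0.061, -0.026, -0.007, 7.7, -10.2, -20.7   | step 15mm 4.9deg tip [ 0.408 -0.421  0.268] loc [-0.107 -0.304  0.28 ]
G [ 0.378  0.58  -0.264  2.456  3.409  0.448 -1.385] 2.87742607347402e-06
G [ 0.239  0.576 -0.05   2.475  3.632  0.517 -1.604] 1.7513394441578747e-06
```

```bash
cat > go3.py <<'E'
from path import *
q=r.get_state()["q"]; print(r.get_state()["clock"],q.round(2))
G=np.array([.378,.58,-.264,2.456,3.409,.448,-1.385]) if len(sys.argv)<3 else ik(T([0,0,.15]),Rg,q,wr=.0005,ref=np.clip(q,lo+.15,hi-.15))[0]
n=int(sys.argv[1]);print("G",G.round(2))
rows([q+(G-q)*(i+1)/n for i in range(n)])
E
python3 go3.py 20
```

```text
5.3 [0.13 0.56 0.39 2.29 1.52 0.33 0.16]
G [ 0.38  0.58 -0.26  2.46  3.41  0.45 -1.38]
-0.004, 0.007, 0, -0.7, -1.4, -1.5   | step 8mm 2.1deg tip [ 0.366 -0.38   0.228] loc [-0.155 -0.253  0.265]
-0.009, 0.015, 0, -1.5, -2.9, -2.9   | step 9mm 2.2deg tip [ 0.374 -0.375  0.225] loc [-0.149 -0.251  0.257]
-0.014, 0.024, -0, -2.4, -4.5, -4.3   | step 10mm 2.3deg tip [ 0.383 -0.369  0.222] loc [-0.142 -0.248  0.249]
-0.02, 0.034, -0.001, -3.6, -6.1, -5.7   | step 11mm 2.4deg tip [ 0.392 -0.362  0.219] loc [-0.135 -0.244  0.24 ]
-0.025, 0.045, -0.003, -4.9, -7.8, -7   | step 12mm 2.5deg tip [ 0.402 -0.354  0.216] loc [-0.127 -0.238  0.231]
-0.031, 0.057, -0.005, -6.4, -9.5, -8.2   | step 13mm 2.6deg tip [ 0.413 -0.345  0.213] loc [-0.119 -0.232  0.221]
-0.036, 0.07, -0.008, -8.1, -11.3, -9.4   | step 14mm 2.7deg tip [ 0.423 -0.334  0.21 ] loc [-0.11  -0.224  0.211]
-0.041, 0.084, -0.012, -10, -13.1, -10.6   | step 15mm 2.8deg tip [ 0.434 -0.322  0.207] loc [-0.101 -0.216  0.201]
-0.045, 0.098, -0.017, -12.1, -14.8, -11.8   | step 16mm 2.9deg tip [ 0.444 -0.309  0.204] loc [-0.091 -0.205  
[... 589 characters left out ...]

-0.054, 0.198, -0.066, -28, -24, -18.2   | step 21mm 3.5deg tip [ 0.493 -0.199  0.195] loc [-0.034 -0.112  0.14 ]
-0.051, 0.216, -0.078, -31.1, -25.2, -19.2   | step 21mm 3.5deg tip [ 0.498 -0.177  0.196] loc [-0.026 -0.092  0.135]
-0.047, 0.233, -0.091, -34.4, -26.3, -20.3   | step 22mm 3.6deg tip [ 0.5   -0.154  0.196] loc [-0.018 -0.07   0.13 ]
-0.042, 0.25, -0.105, -37.8, -27.2, -21.4   | step 22mm 3.7deg tip [ 0.502 -0.13   0.198] loc [-0.011 -0.048  0.127]
-0.036, 0.266, -0.119, -41.3, -27.9, -22.6   | step 23mm 3.7deg tip [ 0.501 -0.106  0.2  ] loc [-0.005 -0.024  0.125]
-0.027, 0.282, -0.135, -44.9, -28.5, -23.8   | step 23mm 3.8deg tip [ 0.499 -0.081  0.203] loc [0.    0.    0.125]
```

Request:
{"fn": "send_rows", "kwargs": {"moves": [-0.009, 0.015, 0, -1.5, -2.9, -2.9, -0.02, 0.034, -0.001, -3.6, -6.1, -5.7, -0.031, 0.057, -0.005, -6.4, -9.5, -8.2, -0.041, 0.084, -0.012, -10, -13.1, -10.6, -0.049, 0.114, -0.023, -14.3, -16.5, -12.9]}}

```text
clock: 5.72
tool_pos: [0.4534, -0.2734, 0.2343]
eef_rot: [0.019, 0.959, -0.2, 0.199]
contact_force: [0.7, -0.1, -1.1]
opening: 1.003
```

```bash
python3 go3.py 7;
```

```text
5.7167 [ 0.38  0.56 -0.12  2.37  2.28  0.44 -0.41]
G [ 0.38  0.58 -0.26  2.46  3.41  0.45 -1.38]
-0.015, 0.021, -0.002, -3, -3.2, -1.2   | step 26mm 4.6deg tip [ 0.467 -0.272  0.205] loc [-0.064 -0.176  0.173]
-0.028, 0.045, -0.006, -6.6, -6.2, -2.4   | step 28mm 4.8deg tip [ 0.482 -0.246  0.204] loc [-0.048 -0.155  0.161]
-0.039, 0.072, -0.012, -10.6, -8.8, -3.5   | step 29mm 4.9deg tip [ 0.494 -0.217  0.204] loc [-0.033 -0.13   0.15 ]
-0.046, 0.1, -0.02, -15, -10.9, -4.6   | step 31mm 5.0deg tip [ 0.502 -0.185  0.203] loc [-0.02  -0.101  0.14 ]
-0.051, 0.13, -0.031, -19.8, -12.6, -5.8   | step 32mm 5.2deg tip [ 0.505 -0.152  0.203] loc [-0.01  -0.069  0.132]
-0.051, 0.16, -0.044, -24.8, -13.7, -7   | step 33mm 5.3deg tip [ 0.505 -0.116  0.202] loc [-0.003 -0.035  0.127]
-0.048, 0.19, -0.059, -30, -14.2, -8.3   | step 34mm 5.4deg tip [ 0.499 -0.081  0.203] loc [0.    0.    0.125]
```

Request:
{"fn": "send_rows", "kwargs": {"moves": [-0.015, 0.021, -0.002, -3, -3.2, -1.2, -0.028, 0.045, -0.006, -6.6, -6.2, -2.4, -0.039, 0.072, -0.012, -10.6, -8.8, -3.5, -0.046, 0.1, -0.02, -15, -10.9, -4.6, -0.051, 0.13, -0.031, -19.8, -12.6, -5.8]}}

```text
clock: 6.13
tool_pos: [0.5045, -0.1386, 0.2318]
eef_rot: [-0.086, 0.951, -0.042, 0.294]
contact_force: [-0.6, -0.5, -0.7]
opening: 0.999
```

```bash
cat >> bed.py <<'E'
Rt=Rt@np.diag([-1,-1,1.])
E
sed -i 's/^Rg=.*/Rg=Rt/' path.py
python3 -c "
from bed import *
plan([0,0,.14])"
```

```text
shift mm [10.1 58.3  4.8] turn [-10.14  -1.67  -1.61] now local mm [  8.8 -56.9 154.8]
F local [-1.  -0.3 -0.1] open 0.999 t 6.13 q [ 0.61  0.61 -0.57  2.4   2.64  0.46 -0.64]
```

Request:
{"fn": "send_rows", "kwargs": {"moves": [0.002, 0.02, -0.003, -3, 0, 0, 0.005, 0.038, -0.002, -6, -0.8, -0.8, 0.008, 0.052, 0, -9, -1.4, -1.4, 0.01, 0.058, 0.003, -10.1, -1.7, -1.6, 0.01, 0.058, 0.003, -10.1, -1.7, -1.6]}}

```text
clock: 6.55
tool_pos: [0.4899, -0.0839, 0.2154]
eef_rot: [-0.125, 0.946, 0.04, 0.298]
contact_force: [0.6, -0.1, -0.3]
opening: 0.999
```

```bash
python3 - <<'E'
from bed import *
plan([0,0,.07])
p=imaging.snapshot("wrist");im=p["image"].copy()
for a in [.08,.064,.047]: cv2.circle(im,tuple(np.round(proj(p,O+a*ez)).astype(int)),2,(255,0,0),-1)
for a in [-.11,.11]: cv2.circle(im,tuple(np.round(proj(p,O+a*ey)).astype(int)),2,(0,255,0),-1)
cv2.imwrite("pics/w1.png",im[:,:,::-1])
for q in ["knob","boss_top","park_hole"]:
    for d in imaging.pinpoint(q,p)[:2]: print(q,round(d["score"],2),np.array(d["point"])*[640,480])
print(proj(p,O+.064*ez),proj(p,O+.11*ey),proj(p,O+.034*ez))
E
```

```text
shift mm [-0.6  0.1 71.3] turn [ 0.01 -0.02 -0.1 ] now local mm [-6.000e-01 -1.000e-01  1.413e+02]
F local [ 0.3 -0.2 -0.5] open 0.999 t 6.55 q [ 0.7   0.69 -0.73  2.45  2.76  0.46 -0.69]
knob 0.8 [622.4   255.216]
knob 0.78 [316.032 259.824]
boss_top 0.56 [316.48  230.784]
park_hole 0.21 [316.224 260.496]
[316.06037727 261.56816701] [462.47648276 231.07328156] [316.07975556 245.49787356]
```

View pics/w1.png

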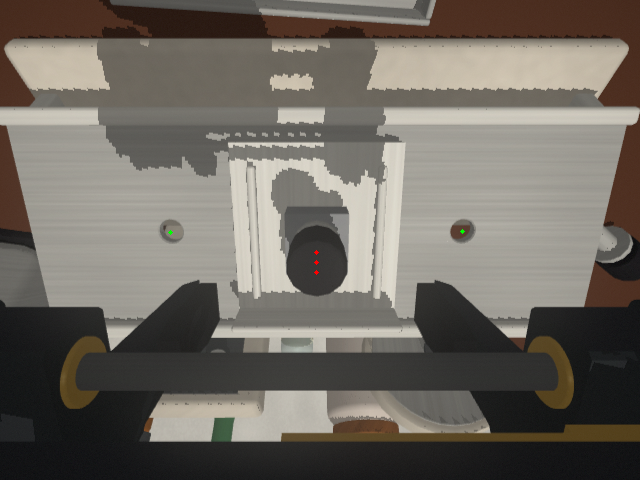

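The wrist picture confirms the model. The knob is centred at (316,260) and the end holes at (171,231) and (462,231) lie on the predicted points. I descend 71 mm along the axis.

Request:
{"fn": "send_rows", "kwargs": {"moves": [0, 0, 0.018, 0, 0, 0, 0, 0, 0.036, 0, 0, 0, -0.001, 0, 0.054, 0, 0, 0, -0.001, 0, 0.066, 0, 0, 0, -0.001, 0, 0.071, 0, 0, 0]}}

```text
clock: 7.17
tool_pos: [0.532, -0.0732, 0.1582]
eef_rot: [-0.125, 0.945, 0.038, 0.299]
contact_force: [-0.6, 0.0, -0.2]
opening: 0.998
```

```bash
python3 -c "
from bed import *
plan([0,0,.07])"
```

```text
shift mm [ 2.2  0.8 -0.5] turn [-0.18  0.06  0.01] now local mm [ 2.2 -0.8 69.5]
F local [-0.6  0.2  0.1] open 0.998 t 7.17 q [ 0.6   0.84 -0.68  2.38  2.75  0.58 -0.67]
```

Request:
{"fn": "send_rows", "kwargs": {"moves": [0.002, 0.001, 0, 0, 0, 0, 0.002, 0.001, 0, 0, 0, 0, 0.002, 0.001, 0, 0, 0, 0, 0.002, 0.001, 0, 0, 0, 0, 0.002, 0.001, 0, 0, 0, 0], "claw": 1, "grip_force": 50}}

```text
clock: 7.58
tool_pos: [0.53, -0.073, 0.1576]
eef_rot: [-0.125, 0.945, 0.038, 0.299]
contact_force: [-0.1, -0.0, 1.4]
opening: 0.649
```

Request:
{"fn": "send_rows", "kwargs": {"moves": [0, 0, 0, 0, 0, 0, 0, 0, 0, 0, 0, 0, 0, 0, 0, 0, 0, 0, 0, 0, 0, 0, 0, 0, 0, 0, 0, 0, 0, 0]}}

```text
clock: 8.0
tool_pos: [0.53, -0.073, 0.1578]
eef_rot: [-0.125, 0.945, 0.038, 0.299]
contact_force: [-0.7, 0.4, 2.0]
opening: 0.369
```

```bash
python3 -c "
from bed import *
plan([0,0,.07]);plan([0,0,.099])"
```

```text
shift mm [0.4 0.1 0.2] turn [-0.23  0.09  0.02] now local mm [ 0.4 -0.1 70.2]
F local [0.6 0.5 2. ] open 0.369 t 8.0 q [ 0.6   0.85 -0.68  2.39  2.76  0.59 -0.67]
shift mm [  0.4  -0.  -28.8] turn [-0.23  0.09  0.02] now local mm [ 0.4 -0.1 70.2]
F local [0.6 0.5 2. ] open 0.369 t 8.0 q [ 0.6   0.85 -0.68  2.39  2.76  0.59 -0.67]
```

Request:
{"fn": "send_rows", "kwargs": {"moves": [0, 0, -0.003, 0, 0, 0, 0, 0, -0.006, 0, 0, 0, 0, 0, -0.009, 0, 0, 0, 0, 0, -0.012, 0, 0, 0, 0, 0, -0.015, 0, 0, 0]}}

```text
clock: 8.42
tool_pos: [0.5218, -0.0752, 0.1703]
eef_rot: [-0.125, 0.945, 0.038, 0.299]
contact_force: [3.4, 0.8, -5.4]
opening: 0.369
```

```bash
python3 -c "
from bed import *
plan([0,0,.1])"
```

```text
shift mm [  0.6   0.1 -14.7] turn [-0.23  0.11  0.02] now local mm [ 0.6 -0.1 85.3]
F local [-0.3 -0.1 -6.4] open 0.369 t 8.42 q [ 0.62  0.81 -0.69  2.41  2.75  0.56 -0.67]
```

Request:
{"fn": "send_rows", "kwargs": {"moves": [0, 0, -0.003, 0, 0, 0, 0, 0, -0.006, 0, 0, 0, 0, 0, -0.009, 0, 0, 0, 0, 0, -0.012, 0, 0, 0, 0, 0, -0.015, 0, 0, 0]}}

```text
clock: 8.83
tool_pos: [0.5132, -0.0775, 0.1828]
eef_rot: [-0.125, 0.945, 0.038, 0.299]
contact_force: [2.0, 0.4, -4.9]
opening: 0.367
```

```bash
python3 - <<'E'
from bed import *
plan([0,.11,.1])
for n in ["wrist","top"]:
    p=imaging.snapshot(n);im=p["image"]
    if n=="top": im=cv2.resize(im[150:310,230:450],None,fx=3.5,fy=3.5)
    cv2.imwrite(f"pics/{n}2.png",im[:,:,::-1])
E
```

```text
shift mm [  0.5 110.1   0.2] turn [-0.24  0.11  0.02] now local mm [ 5.000e-01 -1.000e-01  1.007e+02]
F local [-1.2 -0.2 -5.1] open 0.367 t 8.83 q [ 0.64  0.78 -0.7   2.42  2.75  0.54 -0.68]
```

View pics/wrist2.png

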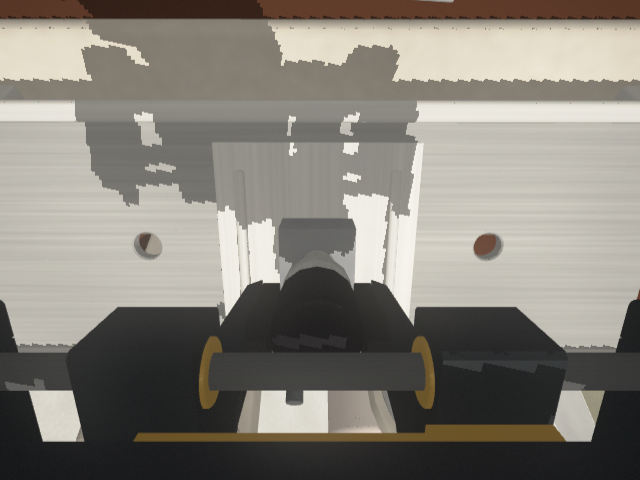

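View pics/top2.png

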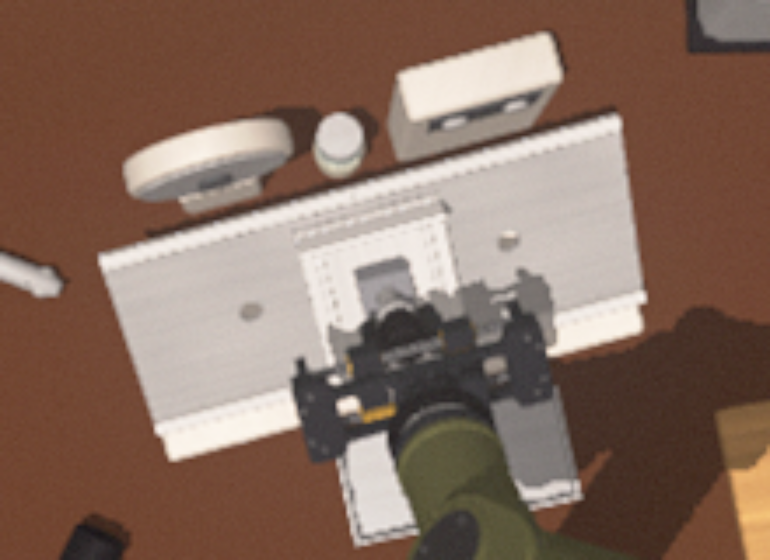

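The pin has come out of the bed with the knob still gripped, and the collar stands clear above the boss. Now I slide along +y.

Request:
{"fn": "send_rows", "kwargs": {"moves": [0, 0.008, 0, 0, 0, 0, 0, 0.02, 0, 0, 0, 0, 0, 0.032, 0, 0, 0, 0, 0, 0.044, 0, 0, 0, 0, 0, 0.056, 0, 0, 0, 0]}}

```text
clock: 9.35
tool_pos: [0.4984, -0.0242, 0.1831]
eef_rot: [-0.124, 0.945, 0.036, 0.3]
contact_force: [1.5, -3.3, 0.7]
opening: 0.373
```

```bash
python3 -c "
from bed import *
plan([0,.11,.1])"
```

```text
shift mm [ 0.4 54.8  0.7] turn [-0.47  0.15 -0.04] now local mm [  0.3  55.2 101.2]
F local [ 0.9 -3.5  0.2] open 0.373 t 9.35 q [ 0.5   0.78 -0.73  2.51  2.66  0.7  -0.75]
```

```bash
python3 - <<'E'
from path import *
q=r.get_state()["q"]
for l in [(0,.055,.1),(0,.11,.1),(0,.11,.07),(0,.11,.12),(-.03,.11,.12),(0,.08,.14),(0,.05,.14)]:
  for ref in (q,np.array([.55,.82,-.85,2.44,2.49,.68,-.57]),np.array([.0,.82,-.3,2.44,3.2,.68,-1.6])):
    g,e=ik(T(l),Rg,ref,wr=.0003,ref=ref,m=.005);print(l,g.round(2),round(e*1000,2))
E
```

```text
(0, 0.055, 0.1) [ 0.48  0.78 -0.73  2.45  2.63  0.64 -0.73] 0.0
(0, 0.055, 0.1) [ 0.55  0.82 -0.85  2.44  2.5   0.68 -0.57] 0.0
(0, 0.055, 0.1) [ 0.14  0.7  -0.2   2.5   3.21  0.64 -1.35] 0.0
(0, 0.11, 0.1) [ 0.3   0.78 -0.72  2.52  2.56  0.77 -0.84] 0.0
(0, 0.11, 0.1) [ 0.36  0.81 -0.83  2.51  2.47  0.8  -0.73] 0.0
(0, 0.11, 0.1) [ 0.02  0.71 -0.27  2.55  2.98  0.72 -1.29] 0.0
(0, 0.11, 0.07) [ 0.27  0.85 -0.69  2.48  2.6   0.8  -0.85] 0.0
(0, 0.11, 0.07) [ 0.33  0.88 -0.79  2.48  2.51  0.84 -0.74] 0.0
(0, 0.11, 0.07) [-0.03  0.78 -0.21  2.52  3.04  0.76 -1.35] 0.0
(0, 0.11, 0.12) [ 0.32  0.73 -0.75  2.53  2.54  0.74 -0.83] 0.0
(0, 0.11, 0.12) [ 0.39  0.76 -0.86  2.53  2.44  0.78 -0.72] 0.0
(0, 0.11, 0.12) [ 0.17  0.68 -0.51  2.55  2.77  0.69 -1.07] 0.0
(-0.03, 0.11, 0.12) [ 0.62  1.13 -1.46  2.55  2.03  1.24 -0.28] 4.27
(-0.03, 0.11, 0.12) [ 0.62  1.13 -1.46  2.55  2.03  1.24 -0.28] 4.27
(-0.03, 0.11, 0.12) [ 0.62  1.13 -1.46  2.55  2.03  1.24 -0.28] 4.27
(0, 0.08, 0.14) [ 0.45  0.68 -0.78  2.52  2.55  0.63 -0.75] 0.0
(0, 0.08, 0.14) [ 0.53  0.72 -0.91  2.51  2.42  0.68 -0.62] 0.0
(0, 0.08, 0.14) [ 0.18  0.6  -0.34  2.55  3.02  0.6  -1.23] 0.0
(0, 0.05, 0.14) [ 0.55  0.68 -0.78  2.48  2.59  0.56 -0.69] 0.0
(0, 0.05, 0.14) [ 0.63  0.73 -0.91  2.47  2.43  0.61 -0.52] 0.0
(0, 0.05, 0.14) [ 0.18  0.6  -0.2   2.53  3.27  0.57 -1.38] 0.0
```

```bash
cat > refit.py <<'E'
from ik import *
import kin,json
s=r.get_state();kin.D[3]=([.98830159,.51175842,-.63885383,2.32328122,-.8474624,.04309068,.00100563],[.41956960,-.19224063,.25981858],0)
E2=kin.D+[([.86,.42,-.52,2.2,-.71,.49,-.08],[.4233,-.1064,.3127],0),([.71,.43,-.37,2.24,-.26,.47,.05],[.3675,-.1383,.2642],0),
([.56,.45,-.21,2.27,.16,.40,.19],[.3472,-.191,.2384],0),([.41,.48,-.04,2.3,.56,.26,.31],[.3649,-.2336,.2287],0),([.28,.51,.15,2.27,.85,.4,.37],[.3372,-.3006,.2426],0),
([.13,.56,.39,2.29,1.52,.33,.16],[.364,-.3607,.262],0),([.38,.56,-.12,2.37,2.28,.44,-.41],[.4534,-.2734,.2343],0),([.61,.61,-.57,2.4,2.64,.46,-.64],[.5045,-.1386,.2318],0),
([.7,.69,-.73,2.45,2.76,.46,-.69],[.4899,-.0839,.2154],0),([.6,.85,-.68,2.39,2.76,.59,-.67],[.53,-.073,.1578],0),([.64,.78,-.7,2.42,2.75,.54,-.68],[.5132,-.0775,.1828],0),(s["q"],s["tool_pos"],0)]
def cols(q):
    Rm=R.identity();F=[]
    for i,a in enumerate(q):
        Rm=Rm*R.from_euler('z' if i%2==0 else 'y',-a if i%2==0 else a); F.append(Rm.as_matrix())
    return np.stack([[0,0,1],F[0][:,0],F[2][:,0],F[2][:,2],F[4][:,0],F[4][:,2],F[5][:,0],F[6][:,2],F[0][:,1],F[2][:,1],F[4][:,1]],1)
A=np.concatenate([cols(q) for q,_,_ in E2]);b=np.concatenate([X for _,X,_ in E2])
W=1/np.array([.1,.02,.02,.1,.02,.1,.02,.1,.1,.1,.1])
AA=np.r_[A/.003,np.diag(W)];bb=np.r_[b/.003,np.array([.365,0,0,.5,0,.38,0,.3,0,0,0])*W]
x=np.linalg.lstsq(AA,bb,rcond=None)[0];print(x.round(4).tolist(),"res",(A@x-b).reshape(-1,3).round(4))
E
python3 refit.py
```

```text
[0.3485, 0.0024, 0.0006, 0.5601, 0.0002, 0.3434, 0.0002, 0.3014, -0.0205, -0.0239, -0.0005] res [[ 0.0007  0.0013 -0.0005]
 [-0.     -0.0026 -0.0011]
 [ 0.0004 -0.0022  0.0019]
 [-0.      0.0012  0.0002]
 [ 0.0017 -0.0005  0.0019]
 [-0.0009 -0.0005  0.0007]
 [-0.0015 -0.001   0.    ]
 [-0.001   0.0004 -0.0015]
 [-0.0021  0.0008 -0.0031]
 [-0.0002 -0.0015  0.0009]
 [ 0.0004  0.0038 -0.002 ]
 [ 0.0022 -0.0004  0.0011]
 [-0.0022  0.0003 -0.0005]
 [ 0.0014 -0.0001  0.    ]
 [-0.0009 -0.0018  0.0005]
 [ 0.0001  0.0008  0.0015]]
```

```bash
sed -i 's/^K=.*/K=np.array([0.3485, 0.0024, 0.0006, 0.5601, 0.0002, 0.3434, 0.0002, 0.3014, -0.0205, -0.0239, -0.0005])/' ik.py; python3 - <<'E'
from path import *
q=r.get_state()["q"]
for l in [(0,.055,.1),(0,.08,.1),(0,.11,.1),(0,.11,.096),(0,.11,.07),(.02,.11,.07)]:
  for ref in (q,q+[.1,0,-.3,0,0,0,0],q+[-.1,0,.3,0,0,0,0]):
    g,e=ik(T(l),Rg,ref,wr=.0003,ref=ref,m=.0);print(l,g.round(3),round(e*1000,2))
for th in (0,5,10): 
    Rq=Rt@R.from_euler('y',th,degrees=True).as_matrix();
E
```

```text
(0, 0.055, 0.1) [ 0.505  0.791 -0.733  2.501  2.671  0.687 -0.743] 0.0
(0, 0.055, 0.1) [ 0.58   0.835 -0.877  2.497  2.519  0.733 -0.587] 0.0
(0, 0.055, 0.1) [ 0.417  0.755 -0.575  2.506  2.845  0.657 -0.921] 0.0
(0, 0.08, 0.1) [ 0.424  0.79  -0.725  2.534  2.649  0.745 -0.801] 0.0
(0, 0.08, 0.1) [ 0.498  0.832 -0.869  2.529  2.509  0.792 -0.659] 0.0
(0, 0.08, 0.1) [ 0.335  0.755 -0.565  2.539  2.811  0.713 -0.965] 0.0
(0, 0.11, 0.1) [ 0.43   0.853 -0.931  2.56   2.425  0.887 -0.679] 0.0
(0, 0.11, 0.1) [ 0.43   0.853 -0.932  2.56   2.425  0.888 -0.679] 0.0
(0, 0.11, 0.1) [ 0.43   0.853 -0.931  2.56   2.425  0.887 -0.679] 0.0
(0, 0.11, 0.096) [ 0.356  0.818 -0.786  2.56   2.553  0.838 -0.803] 0.0
(0, 0.11, 0.096) [ 0.39   0.838 -0.852  2.558  2.494  0.862 -0.744] 0.0
(0, 0.11, 0.096) [ 0.356  0.818 -0.785  2.56   2.553  0.838 -0.803] 0.0
(0, 0.11, 0.07) [ 0.294  0.856 -0.682  2.533  2.646  0.844 -0.874] 0.0
(0, 0.11, 0.07) [ 0.365  0.895 -0.819  2.528  2.526  0.888 -0.745] 0.0
(0, 0.11, 0.07) [ 0.211  0.825 -0.53   2.538  2.784  0.811 -1.019] 0.0
(0.02, 0.11, 0.07) [ 0.305  0.822 -0.698  2.478  2.594  0.765 -0.822] 0.0
(0.02, 0.11, 0.07) [ 0.379  0.863 -0.838  2.473  2.468  0.817 -0.685] 0.0
(0.02, 0.11, 0.07) [ 0.219  0.788 -0.544  2.483  2.742  0.725 -0.981] 0.0
```

Request:
{"fn": "send_rows", "kwargs": {"moves": [0, 0.007, 0.001, 0, 0, 0, 0, 0.014, 0.002, 0, 0, 0, 0, 0.021, 0.003, 0, 0, 0, 0, 0.028, 0.0035, 0, 0, 0, 0, 0.035, 0.004, 0, 0, 0]}}

```text
clock: 9.77
tool_pos: [0.4916, 0.0104, 0.1795]
eef_rot: [-0.123, 0.945, 0.035, 0.3]
contact_force: [-0.3, -3.5, 3.1]
opening: 0.37
```

```bash
python3 -c "
from bed import *
plan([0,.11,.096]);print(r.get_state()['q'])"
```

```text
shift mm [ 0.3 19.6  0.7] turn [-0.53  0.14 -0.07] now local mm [ 0.3 90.4 96.8]
F local [ 0.8 -3.3  3.2] open 0.37 t 9.77 q [ 0.39  0.8  -0.75  2.54  2.59  0.79 -0.79]
[ 0.3944593   0.802287   -0.75455399  2.54459059  2.59470835  0.79445408
 -0.7941297 ]
```

Request:
{"fn": "send_rows", "kwargs": {"moves": [0, 0.005, 0, 0, 0, 0, 0, 0.01, 0, 0, 0, 0, 0, 0.014, 0.001, 0, 0, 0, 0, 0.0175, 0.002, 0, 0, 0, 0, 0.0195, 0.004, 0, 0, 0]}}

```text
clock: 10.18
tool_pos: [0.4885, 0.0304, 0.1761]
eef_rot: [-0.124, 0.945, 0.036, 0.3]
contact_force: [-1.8, -3.3, 4.3]
opening: 0.37
```

```bash
python3 -c "
from bed import *
plan([0,.11,.09]);print(r.get_state()['q'])"
```

```text
shift mm [ 0.2 -0.5  2.8] turn [-0.48  0.14 -0.05] now local mm [  0.2 110.5  92.8]
F local [ 0.3 -2.7  5. ] open 0.37 t 10.18 q [ 0.36  0.83 -0.82  2.56  2.51  0.87 -0.77]
[ 0.3616206   0.83204414 -0.81952902  2.55878117  2.51197887  0.86611517
 -0.77488143]
```

Request:
{"fn": "send_rows", "kwargs": {"moves": [0, 0, 0.003, 0, 0, 0, 0, 0, 0.006, 0, 0, 0, 0, 0, 0.009, 0, 0, 0, 0, 0, 0.012, 0, 0, 0, 0, 0, 0.015, 0, 0, 0]}}

```text
clock: 10.6
tool_pos: [0.4969, 0.0328, 0.1636]
eef_rot: [-0.124, 0.945, 0.036, 0.3]
contact_force: [-1.5, -1.9, 3.9]
opening: 0.369
```

```bash
python3 -c "
from bed import *
plan([0,.11,.07]);print(r.get_state()['q'])"
```

```text
shift mm [ 0.2 -0.6  7.5] turn [-0.43  0.14 -0.03] now local mm [  0.2 110.6  77.5]
F local [ 0.7 -1.4  4.3] open 0.369 t 10.6 q [ 0.35  0.87 -0.81  2.54  2.52  0.88 -0.77]
[ 0.35135209  0.86793278 -0.80759095  2.54110535  2.52492387  0.88408488
 -0.76939221]
```

It has entered the bed hole with low force. Next I push to the seat.

Request:
{"fn": "send_rows", "kwargs": {"moves": [0, -0.0005, 0.002, 0, 0, 0, 0, -0.0005, 0.004, 0, 0, 0, 0, -0.0005, 0.006, 0, 0, 0, 0, -0.0005, 0.008, 0, 0, 0, 0, -0.0005, 0.009, 0, 0, 0]}}

```text
clock: 11.02
tool_pos: [0.5013, 0.0337, 0.1574]
eef_rot: [-0.125, 0.945, 0.036, 0.301]
contact_force: [-11.9, -6.5, 29.1]
opening: 0.37
```

```bash
python3 -c "
from bed import *
plan([0,.11,.07]);print(r.get_state()['q'])"
```

```text
shift mm [ 0.3 -0.4 -0.1] turn [-0.42  0.25  0.12] now local mm [  0.3 110.4  69.9]
F local [ 5.9 -3.2 31.4] open 0.37 t 11.02 q [ 0.35  0.89 -0.8   2.53  2.53  0.9  -0.76]
[ 0.34825699  0.88651543 -0.80321333  2.53285959  2.53306415  0.89529535
 -0.76394153]
```

The pin seated with 31 N at z = 69.9 mm (home was 70.2 mm). Now I let go.

Request:
{"fn": "send_rows", "kwargs": {"moves": [0, 0, 0, 0, 0, 0, 0, 0, 0, 0, 0, 0, 0, 0, 0, 0, 0, 0, 0, 0, 0, 0, 0, 0, 0, 0, 0, 0, 0, 0], "claw": -1}}

```text
clock: 11.43
tool_pos: [0.5014, 0.0338, 0.1572]
eef_rot: [-0.125, 0.945, 0.036, 0.301]
contact_force: [0.5, 0.1, 0.3]
opening: 0.72
```

Request:
{"fn": "send_rows", "kwargs": {"moves": [0, 0, 0, 0, 0, 0, 0, 0, 0, 0, 0, 0, 0, 0, 0, 0, 0, 0, 0, 0, 0, 0, 0, 0, 0, 0, 0, 0, 0, 0]}}

```text
clock: 11.85
tool_pos: [0.5014, 0.0338, 0.1572]
eef_rot: [-0.125, 0.945, 0.036, 0.301]
contact_force: [-0.2, 0.6, 0.5]
opening: 0.998
```

```bash
python3 - <<'E'
from path import *
plan([0,.11,.09])
q=r.get_state()["q"]
for l in [(0,.11,.085),(.02,.11,.1),(0.03,.11,.11),(.03,.1,.13),(.03,.05,.16)]:
    g,e=ik(T(l),Rg,q,wr=.0003,ref=q,m=0.);print(l,g.round(2),round(e*1000,2))
E
```

```text
shift mm [  0.2  -0.6 -20.4] turn [-0.4   0.23  0.11] now local mm [  0.3 110.4  69.6]
F local [0.2 0.6 0.4] open 0.998 t 11.85 q [ 0.35  0.89 -0.8   2.53  2.53  0.9  -0.76]
(0, 0.11, 0.085) [ 0.37  0.86 -0.83  2.55  2.52  0.87 -0.75] 0.0
(0.02, 0.11, 0.1) [ 0.41  0.8  -0.88  2.5   2.43  0.78 -0.68] 0.0
(0.03, 0.11, 0.11) [ 0.44  0.77 -0.91  2.48  2.37  0.74 -0.62] 0.0
(0.03, 0.1, 0.13) [ 0.5   0.72 -0.95  2.49  2.33  0.7  -0.58] 0.0
(0.03, 0.05, 0.16) [ 0.72  0.68 -1.03  2.45  2.26  0.55 -0.36] 0.0
```

Request:
{"fn": "send_rows", "kwargs": {"moves": [-0.006, 0, -0.008, 0, 0, 0, -0.012, 0, -0.016, 0, 0, 0, -0.018, 0, -0.024, 0, 0, 0, -0.024, 0, -0.032, 0, 0, 0, -0.03, 0, -0.041, 0, 0, 0]}}

```text
clock: 12.27
tool_pos: [0.502, 0.0344, 0.2083]
eef_rot: [-0.125, 0.945, 0.036, 0.3]
contact_force: [0.4, -0.2, 0.1]
opening: 1.0
```

Request:
{"fn": "send_rows", "kwargs": {"moves": [0, -0.006, -0.008, 0, 0, 0, 0, -0.014, -0.016, 0, 0, 0, 0, -0.026, -0.025, 0, 0, 0, 0, -0.04, -0.035, 0, 0, 0, 0, -0.055, -0.045, 0, 0, 0]}}

```text
clock: 12.68
tool_pos: [0.4906, -0.0253, 0.2458]
eef_rot: [-0.126, 0.945, 0.037, 0.3]
contact_force: [-0.1, 0.5, 0.2]
opening: 0.999
```

```bash
python3 - <<'E'
from bed import *
plan([0,.11,.14]); N=O+.11*ey
for n in ["wrist","top","scene"]:
    p=imaging.snapshot(n);im=p["image"].copy()
    for d in imaging.pinpoint("boss_top",p)[:1]+imaging.pinpoint("knob",p)[:3]: print(n,round(d["score"],2),np.array(d["point"])*[640,480])
    print("pred boss/knob",proj(p,N+.034*ez),proj(p,N+.064*ez))
    for a in [.034,.064,.08]: cv2.circle(im,tuple(np.round(proj(p,N+a*ez)).astype(int)),1,(255,0,0),-1)
    if n!="wrist":
        c=proj(p,N).astype(int); im=cv2.resize(im[c[1]-70:c[1]+70,c[0]-90:c[0]+90],None,fx=4,fy=4,interpolation=cv2.INTER_CUBIC)
    cv2.imwrite(f"pics/{n}3.png",im[:,:,::-1])
E
```

```text
shift mm [29.9 54.  16.6] turn [-0.33  0.2   0.18] now local mm [ 30.   56.2 157. ]
F local [0.2 0.4 0.1] open 0.999 t 12.68 q [ 0.58  0.61 -0.8   2.46  2.53  0.49 -0.65]
wrist 0.81 [571.776 230.016]
wrist 0.67 [409.024 202.992]
pred boss/knob [396.43872215 195.18091926] [406.81510791 204.29804685]
top 0.88 [301.888 244.416]
top 0.89 [209.024 217.824]
top 0.82 [256.384 312.384]
top 0.68 [303.232 250.08 ]
pred boss/knob [302.99340867 244.56176305] [304.28822655 250.03226275]
scene 0.63 [348.288 215.808]
scene 0.82 [347.328 206.304]
scene 0.73 [458.816 243.984]
scene 0.69 [376.576 172.704]
pred boss/knob [347.46466418 216.95185584] [344.43118029 206.49332188]
```

View pics/wrist3.png

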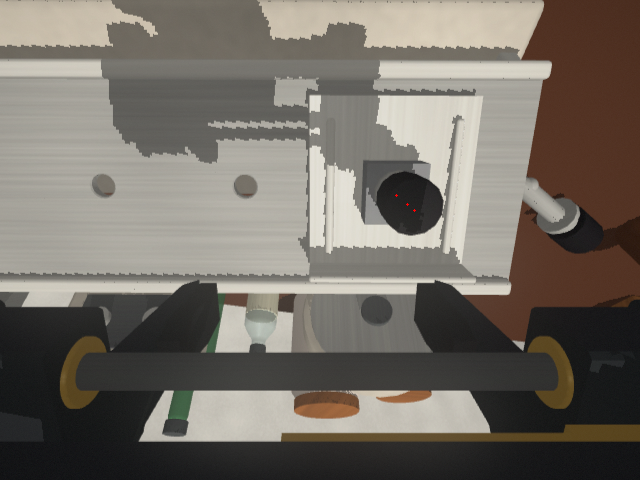

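View pics/top3.png

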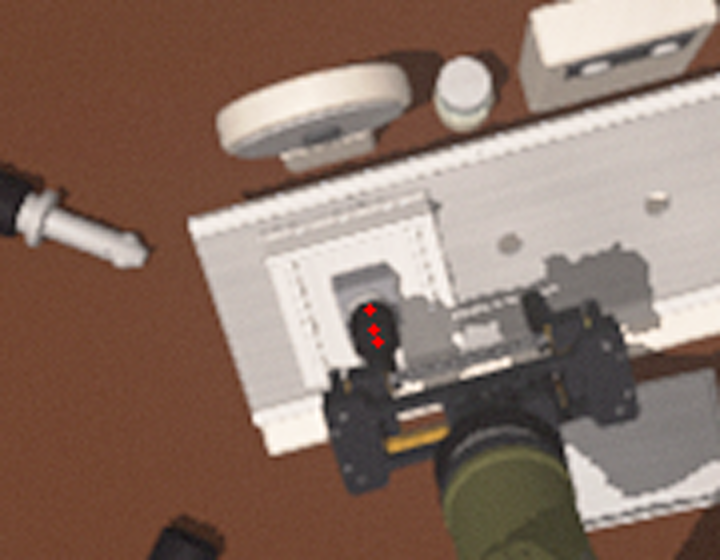

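View pics/scene3.png

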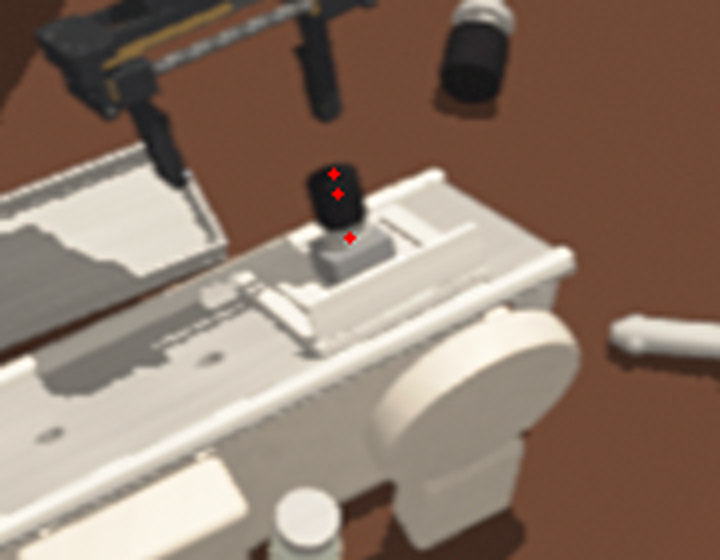

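The pictures show the carriage in front of the round blade unit, with both other holes exposed. The knob is at the predicted home spot: top (303,250) against a predicted (304,250). The gripper is clear and nothing else has moved.

```bash
python3 -c "
from plant import r
print(r.finish_job(),r.get_state()['clock'])"
```

```text
the job is handed in; nothing more can be done
the job is handed in; nothing more can be done
```

The pin is home in the bed hole in front of the round blade unit, and I handed the job in at about 13 s. I gripped the knob, pulled the pin about 30 mm out of the bed and dragged the carriage to the +y (left) end. There I pushed the pin in, let go and backed away.

**Seating:** The push ended on a firm stop at about 31 N. The tool was then 69.9 mm above the bed along its normal, against 70.2 mm when the pin was home at the start. I took that as the collar sitting flush.

**Position:** The tool showed 110.4 mm of carriage travel, and the top, wrist and scene pictures agree with the park position to within 1 to 3 pixels. The networks' knob and `boss_top` points matched too, except the wrist `boss_top`, whose one hit was far from the boss and which I ignored.

**Clear of contact:** In the last pictures the gripper is open and clear of everything, with wrist force near zero. Nothing else in view had moved.

**Close margins:**
- On the way in, joint 6 came to 0.043 rad against its 0.04 limit, so I changed to another wrist configuration.
- At the end of the slide, joint 4 came to 2.559 rad against its 2.56 limit, so I lowered the pin slightly while dragging.
- No logged reading passed a limit, but I only have readings at the end of each move.

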